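# Stack the paint and polish tins after finishing

## Task

Clear the finishing bench by stacking the tins: the three tall paint tins in one stack in the middle of the square steel tray, and the two flat polish tins in another in the middle of the round wooden board. In each stack the largest tin is at the bottom and the smaller ones follow in order of size, each upright and centred on the lid below. Set the tins down without dropping them or tipping them over, and leave the brush pot, spray can and glue bottle where they stand.

Things in the scene. Friction and masses are not known exactly. Their poses are not given: they have to be found in the camera images.
- paint_large: the largest paint tin: tall round paint tin, bare steel with a paper label round its wall and a flat lid with a groove near its edge; 68 mm in diameter, 66 mm high in all, loose, standing upright on the table; origin at the centre of its underside, z up along its axis. Its lid is flat enough to stand another tin on anywhere; under 0.5 kg.
- paint_medium: the middle-sized paint tin: tall round paint tin, bare steel with a paper label round its wall and a flat lid with a groove near its edge; 51 mm in diameter, 52 mm high in all, loose, standing upright on the table; origin at the centre of its underside, z up along its axis. Its lid is flat enough to stand another tin on anywhere; under 0.5 kg.
- paint_small: the smallest paint tin: tall round paint tin, bare steel with a paper label round its wall and a flat lid with a groove near its edge; 35 mm in diameter, 40 mm high in all, loose, standing upright on the table; origin at the centre of its underside, z up along its axis. Its lid is flat enough to stand another tin on anywhere; under 0.5 kg.
- polish_large: the larger polish tin: flat round polish tin, low, bare steel, no label, flat lid with a shallow groove; 66 mm in diameter, 28 mm high in all, loose, standing upright on the table; origin at the centre of its underside, z up along its axis. Its lid is flat enough to stand another tin on anywhere; under 0.5 kg.
- polish_small: the smaller polish tin: flat round polish tin, low, bare steel, no label, flat lid with a shallow groove; 45 mm in diameter, 24 mm high in all, loose, standing upright on the table; origin at the centre of its underside, z up along its axis. Its lid is flat enough to stand another tin on anywhere; under 0.5 kg.
- square_tray: square steel tray, 124 x 124 mm, fixed to the table, with a lip 8 mm high and 2 mm thick round its edge; origin at the centre of its underside, x and y along its sides; the flat floor that things stand on is 3 mm above the origin. For the paint tins.
- round_board: round brown wooden board, 120 mm in diameter, 12 mm thick, flat without a lip, fixed to the table; origin at the centre of its underside, the top is 12 mm above it. For the polish tins.
- brush_pot: bystander: open steel tin holding brushes, 72 mm in diameter, about 180 mm high with the brushes, stands loose near the work; origin at the centre of its underside. Leave alone.
- spray_can: bystander: slim spray can, 52 mm in diameter, 150 mm high, stands loose; origin at the centre of its underside. Leave alone.
- glue_bottle: bystander: white glue bottle with a pointed nozzle, 48 mm in diameter, 128 mm high, stands loose; origin at the centre of its underside. Leave alone.

How it is judged:
By the outcome, as a careful person would: the job done as asked, in the order asked, and still so for the second after the job is handed in, with the robot touching nothing.
It also fails if it takes over 128 s, if anything falls off the work surface, if the arm or the gripper's body presses on something with over 40 N, if the wrist force passes 120 N, or if a joint passes its speed limit or range.

## Robot

A 6-joint arm with a two-finger parallel gripper is mounted at the origin on the work surface. World frame = base frame: x ahead of the robot, y to its left, z up, the work surface at z = 0. Lengths are in m, angles in rad, forces in N, time in s.
With the tool pointing down it reaches from about 0.35 to 0.85 m from the base axis. Payload 8.1 kg.
Tool frame: the origin (TCP) lies midway between the tips of the shut fingers; the grasp point (between the pads) lies behind it (arm.tcp_to_grasp is the z of the grasp point in the tool frame, in m); z points along the fingers, y is the line along which they close (so a half turn about z gives the same grasp; the last joint's range is limited). The gripper opens to 85 mm and grips with 20 to 120 N. Pads are 22 mm wide; open, the fingers measure 114 mm over their backs; the gripper's body (76 mm by 85 mm) begins 54 mm behind the grasp point. The pads swing forward as they close: fully open they stand 13 mm farther back than shut.
Start: joints at [-1.263, 0.13, 1.488, -0, 1.523, -0.085], TCP at [0.23, -0.554, 0.231] pointing down, gripper open.
Joint ranges: [-2.96, 2.96], [-0.89, 2.26], [0.02, 2.5], [-1.34, 4.48], [0, 2.73], [-2.66, 2.66]. Speed limits (rad/s): [2.39, 2.39, 2.79, 3.14, 3.14, 3.14].

## Interface

Orientations are given as a 3x3 rotation matrix whose columns are the frame's x, y, z axes.
In Python, from bench import arm, cams, models gives the robot as it stands. The module is installed in compiled form; this text tells all that it offers.
- The arm moves only by the tool step_arm, never from a script. Its argument "increments" is a list of rows, each a list of 3 entries, a list of its own where there are three numbers: the gripper's target within -1 to 1 (fully open at 1, half-way at 0, shut at -1), then the shift along the tool's x, y, z in mm, then the turn, a rotation vector about the tool's x, y, z in rad. A call has 1 to 5 rows; each row is the pose to reach, as a shift and turn from the pose commanded when the call began, along the tool's axes at that moment; what a row does not reach only later rows make up. A row lasts 1/12 s, in which the tool goes at most 41.7 mm and 7.16 degrees, less where a joint would pass 70% of its speed; a pose out of reach is approached as far as the arm can. A call with a gripper value outside its range is refused whole. The fingers move at their own pace and stop on an object; "force" is the grip in N (left out, the last holds). Time passes only in rows, so rows that repeat a pose let the fingers close. It gives the time, the measured TCP pose, the force, the opening and the grip force at its end, in the units of the state.
- arm.sense(): the state, without advancing time (a new reading comes with each control period).
- cams.camera(name): name is "scene" or "top" or "wrist"; returns the picture (400x640x3 uint8, red, green, blue); there is no depth.
- cams.camera_params(name): a dict with "fx", "fy", "cx", "cy" (pixels), "k1" (the pictures are not rectified: a ray, as slopes to the right and down, at radius r is drawn at 1 + k1 r^2 times it, then the intrinsics apply), "position" and "orientation" of the camera in the world. Camera axes: x right, y up, looking along -z (the intrinsics and any distortion apply to the point x, -y, -z); pixel columns grow to the right and rows downward; lengths in m; the calibration is good to about 2 mm. A picture is of the moment at which its call begins: read the wrist's pose just before it. camera_params takes no time and is no camera call; for the wrist camera it gives the pose at the moment of the call.
- arm.close_job(): hands the job in; it is judged then, once.
Trained networks look in the newest picture that a camera, given by its name, has taken for a name from the list of things; names that differ only in an ending like _2 or _b are one class to them, and where a whole thing is asked for, a point or a joint stands for the part that bears it (a point fixed in the world has none). Each returns a list of dicts, best first, with "score" (0 to 1); they miss things now and then, are a little off and sometimes report something else, mostly with a low value. They report only what shows in the picture. A call takes as long as a camera call.
- models.regions_of(camera, name): "mask" (400x640 bool, what is visible of it) and "extent" ([centre column, centre row, width, height] in pixels, round what is visible of it).
- models.mark_of(camera, name): "pixel" ([column, row] in pixels: a listed point, or the origin of a listed thing).
The state is a dict: "time": time; "joints": joint angles; "dq": joint speeds; "joint_torque": joint torques, N m; "tool_pos": TCP position; "ee_rot": TCP orientation; "force": force on the tool from outside, world axes, zero at the start; "moment": the same for the moment, N m; "grip_width": finger opening in m; "grasp_force": force on a finger pad.
Only numpy, scipy, OpenCV 4.12 (cv2) and the standard library are available. Lean on these libraries where they do the work, as an engineer would, in place of code of your own. Each camera call takes 0.05 s, during which the arm holds its last target. There are 200 camera calls.

## Working session

There is one attempt and no reset: what is moved stays moved. The work goes in short steps, Python scripts to look and compute and a tool call to move; the robot and the scene stay as the last step left them, time stands still between calls to the robot, and variables do not carry over. Pictures are saved under pics/ and viewed, at most 14 in all, crops included, and the job is handed in when it is done.

Besides the shell and the picture viewer there is one more tool, called by a JSON object that holds its "fn" and its "kwargs". step_arm: Moves the arm, as the interface text tells. Its arguments: {"type":"object","properties":{"increments":{"type":"array","items":{"type":"array"}},"force":{"type":"number"}},"required":["increments"]}

```bash
mkdir -p pics
cat > h.py <<'E'
import numpy as np, cv2
from bench import arm, cams, models
def ray(cam,px,P=None):
    p=P or cams.camera_params(cam)
    d=np.array([(px[0]-p['cx'])/p['fx'],(px[1]-p['cy'])/p['fy']]);u=d.copy()
    for _ in range(20): u=d/(1+p['k1']*(u@u))
    R=np.array(p['orientation']);return np.array(p['position']),R@np.array([u[0],-u[1],-1])
def at_z(cam,px,z,P=None):
    o,d=ray(cam,px,P);return o+d*(z-o[2])/d[2]
def project(cam,X,P=None):
    p=P or cams.camera_params(cam)
    c=np.array(p['orientation']).T@(np.array(X)-np.array(p['position']))
    u=np.array([c[0],-c[1]])/-c[2];u=u*(1+p['k1']*(u@u))
    return np.array([p['cx']+p['fx']*u[0],p['cy']+p['fy']*u[1]])
def save(cam,name):
    im=cams.camera(cam);cv2.imwrite('pics/'+name,im[:,:,::-1]);return im
def st():
    s=arm.sense();print(round(s['time'],2),np.round(s['tool_pos'],4),np.round(s['ee_rot'],3).tolist(),'w',round(s['grip_width'],4),'f',np.round(s['force'],1));return s
E
python3 - <<'E'
from h import *
s=st();print(arm.tcp_to_grasp)
for c in ['scene','top']:
    save(c,c+'0.png');p=cams.camera_params(c);print(c,{k:np.round(v,3).tolist() for k,v in p.items()})
    for n in ['paint_large','paint_medium','paint_small','polish_large','polish_small','square_tray','round_board','brush_pot','spray_can','glue_bottle']:
        m=models.mark_of(c,n)[:2];r=models.regions_of(c,n)[:2]
        z=0
        print(n,[(np.round(a['pixel']).tolist(),round(a['score'],2),np.round(at_z(c,a['pixel'],0)[:2],3).tolist()) for a in m],[(np.round(a['extent']).tolist(),round(a['score'],2)) for a in r])
E
```

```text
0.0 [ 0.2295 -0.5537  0.2302] [[0.924, 0.383, -0.001], [0.383, -0.924, 0.002], [0.0, -0.002, -1.0]] w 0.0853 f [-0.5  0.2  0. ]
-0.0187
scene {'fx': 470.306, 'fy': 470.306, 'cx': 311.415, 'cy': 203.112, 'k1': 0.03, 'position': [1.245, -0.572, 0.916], 'orientation': [[0.638, -0.525, 0.563], [0.77, 0.446, -0.456], [-0.012, 0.725, 0.689]]}
paint_large [([375.0, 213.0], 0.84, [0.64, 0.144])] [([378.0, 206.0, 30.0, 35.0], 0.61)]
paint_medium [([229.0, 227.0], 0.96, [0.424, -0.194]), ([401.0, 158.0], 0.16, [0.521, 0.379])] [([229.0, 220.0, 23.0, 25.0], 0.62)]
paint_small [([169.0, 294.0], 0.82, [0.516, -0.418])] [([165.0, 290.0, 15.0, 21.0], 0.74)]
polish_large [([404.0, 161.0], 0.52, [0.535, 0.374])] [([406.0, 158.0, 26.0, 22.0], 0.74)]
polish_small [([287.0, 266.0], 0.52, [0.63, -0.154])] []
square_tray [([295.0, 198.0], 0.88, [0.451, 0.012])] [([296.0, 201.0, 58.0, 36.0], 0.9)]
round_board [([332.0, 164.0], 0.77, [0.399, 0.196])] [([333.0, 163.0, 41.0, 27.0], 0.9)]
brush_pot [([352.0, 252.0], 0.95, [0.7, -0.002])] [([356.0, 232.0, 33.0, 68.0], 0.61)]
spray_can [([171.0, 234.0], 0.6, [0.
[... 621 characters left out ...]
34, 0.374]), ([326.0, 142.0], 0.59, [0.706, -0.007])] [([189.0, 203.0, 24.0, 20.0], 0.84)]
polish_small [([378.0, 170.0], 0.69, [0.621, -0.149])] [([379.0, 167.0, 14.0, 16.0], 0.52)]
square_tray [([323.0, 228.0], 0.87, [0.46, 0.005])] [([325.0, 229.0, 59.0, 61.0], 0.69)]
round_board [([251.0, 256.0], 0.59, [0.388, 0.201])] [([249.0, 253.0, 44.0, 44.0], 0.86)]
brush_pot [([326.0, 145.0], 0.97, [0.695, -0.007])] [([326.0, 133.0, 30.0, 45.0], 0.68), ([397.0, 238.0, 21.0, 22.0], 0.4)]
spray_can [([443.0, 267.0], 0.96, [0.349, -0.313])] [([454.0, 267.0, 41.0, 25.0], 0.68), ([326.0, 132.0, 31.0, 44.0], 0.45)]
glue_bottle [([209.0, 270.0], 0.86, [0.351, 0.312])] [([203.0, 272.0, 23.0, 24.0], 0.87)]
```

View pics/scene0.png

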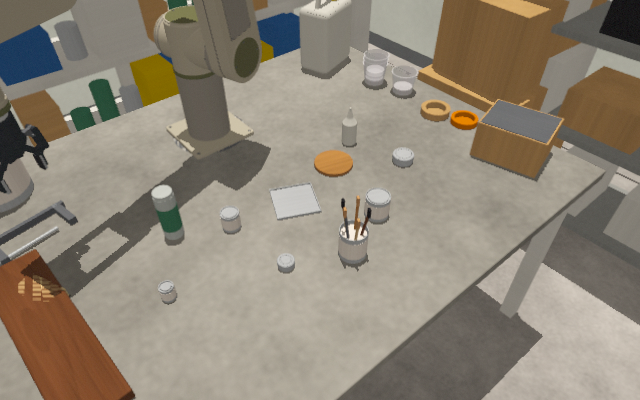

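View pics/top0.png

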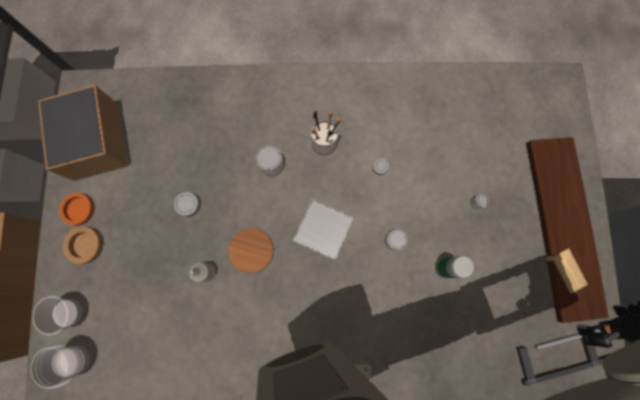

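The scene view shows every item: tins at about (377,205), (230,219), (166,291), (403,157) and (286,262), with the tray at (295,201) and the board at (333,163). The top view agrees with it. Next I check the wrist camera mounting and work out the first moves.

```bash
cat >> h.py <<'E'
def shift(T,frm=None,s=None):
    s=s or arm.sense();p=np.array(s['tool_pos']) if frm is None else np.array(frm)
    v=1000*np.array(s['ee_rot']).T@(np.array(T)-p);return np.round(v,1).tolist(),'rows',round(np.linalg.norm(v)/41.7,1)
E
python3 - <<'E'
from h import *
s=st();p=cams.camera_params('wrist');R=s['ee_rot']
print({k:np.round(v,3).tolist() for k,v in p.items()})
print('cam in tool',np.array(R).T@(np.array(p['position'])-s['tool_pos']))
print('view dir in tool',np.array(R).T@(-np.array(p['orientation'])[:,2]))
print('center ground',at_z('wrist',[320,200],0), [at_z('wrist',c,0)[:2].round(3).tolist() for c in [(0,0),(640,0),(0,400),(640,400)]])
a=[0.455,0.01,0.23]
print(shift(a), shift([.637,.146,.23],a))
E
```

```text
2.1 [ 0.2297 -0.5543  0.2313] [[0.924, 0.383, -0.0], [0.383, -0.924, 0.0], [-0.0, -0.0, -1.0]] w 0.0858 f [ 0.5 -0.2 -0.7]
{'fx': 355.366, 'fy': 355.366, 'cx': 319.014, 'cy': 198.754, 'k1': -0.004, 'position': [0.293, -0.529, 0.372], 'orientation': [[0.383, 0.889, 0.249], [-0.924, 0.369, 0.103], [-0.0, -0.269, 0.963]]}
cam in tool [ 0.06768885  0.00094054 -0.14100238]
view dir in tool [-2.69200842e-01 -1.33427852e-05  9.63084060e-01]
center ground [ 0.19553807 -0.57062027  0.        ] [[0.261, -0.216], [0.493, -0.774], [-0.214, -0.29], [0.106, -1.059]]
([424.2, -435.1, 1.3], 'rows', np.float64(14.6)) ([220.2, -56.0, -0.0], 'rows', np.float64(5.4))
```

{"fn": "step_arm", "kwargs": {"increments": [[1,[20,-20,0],[0,0,0]],[1,[48,-49,0],[0,0,0]],[1,[76,-78,0],[0,0,0]],[1,[104,-107,0],[0,0,0]],[1,[132,-135,0],[0,0,0]]]}}

```text
time: 2.52
tool_pos: [0.3001, -0.3774, 0.2312]
ee_rot: [[0.924, 0.382, 0.0], [0.382, -0.924, 0.0], [0.0, 0.0, -1.0]]
force: [1.0, -0.1, 0.3]
grip_width: 0.0855
grasp_force: 0.0
```

{"fn": "step_arm", "kwargs": {"increments": [[1,[28,-29,0],[0,0,0]],[1,[56,-58,0],[0,0,0]],[1,[84,-87,0],[0,0,0]],[1,[112,-116,0],[0,0,0]],[1,[140,-145,0],[0,0,0]]]}}

```text
time: 2.93
tool_pos: [0.3741, -0.1898, 0.2316]
ee_rot: [[0.924, 0.382, 0.001], [0.382, -0.924, -0.001], [0.001, 0.001, -1.0]]
force: [0.5, 0.1, 0.2]
grip_width: 0.0853
grasp_force: 0.0
```

{"fn": "step_arm", "kwargs": {"increments": [[1,[28,-29,0],[0,0,0]],[1,[56,-58,0],[0,0,0]],[1,[84,-87,0],[0,0,0]],[1,[112,-115,0],[0,0,0]],[1,[132,-135,0],[0,0,0]]]}}

```text
time: 3.35
tool_pos: [0.4447, -0.0132, 0.2317]
ee_rot: [[0.923, 0.384, 0.001], [0.384, -0.923, 0.001], [0.001, -0.0, -1.0]]
force: [0.5, -0.4, -0.3]
grip_width: 0.0853
grasp_force: 0.0
```

{"fn": "step_arm", "kwargs": {"increments": [[1,[15,-15,0],[0,0,0]],[1,[20,-20,0],[0,0,0]],[1,[20,-20,0],[0,0,0]]]}}

```text
time: 3.6
tool_pos: [0.4551, 0.0112, 0.2313]
ee_rot: [[0.923, 0.385, -0.0], [0.385, -0.923, 0.0], [-0.0, -0.0, -1.0]]
force: [-0.3, -0.4, -0.6]
grip_width: 0.0856
grasp_force: 0.0
```

```bash
cat >> h.py <<'E'
DIM=dict(paint_large=(34,66),paint_medium=(25.5,52),paint_small=(17.5,40),polish_large=(33,28),polish_small=(22.5,24),round_board=(60,12))
def hull(cam,xy,name,z0,P):
    r,h=[v/1000 for v in DIM[name]];t=np.linspace(0,2*np.pi,48)
    pts=np.array([project(cam,[xy[0]+r*np.cos(a),xy[1]+r*np.sin(a),z],P) for z in (z0,z0+h) for a in t])
    return cv2.convexHull((pts*16).round().astype(np.int32))
def fit(cam,name,xy,z0=0.,im=None):
    """match silhouette centroid of the known cylinder to the network's mask; returns xy, IoU"""
    P=cams.camera_params(cam);m=models.regions_of(cam,name)
    out=[]
    for d in m[:2]:
        M=d['mask'].astype(np.uint8);mm=cv2.moments(M,True);c=np.array([mm['m10'],mm['m01']])/mm['m00'];q=np.array(xy[:2],float)
        zc=z0+DIM[name][1]/2000
        for _ in range(6):
            k=cv2.moments((hull(cam,q,name,z0,P)/16.).astype(np.float32));g=np.array([k['m10'],k['m01']])/k['m00']
            q=q+(at_z(cam,c,zc,P)-at_z(cam,g,zc,P))[:2]
        A=np.zeros_like(M);cv2.fillConvexPoly(A,hull(cam,q,name,z0,P),1,shift=4)
        out.append((q.round(4).tolist(),'IoU',round((A&M).sum()/(A|M).sum(),2),'sc',round(d['score'],2),'ext',np.round(d['extent']).tolist()))
    return out
def mark(cam,name,z0=0.):
    return [(np.round(a['pixel'],1).tolist(),round(a['score'],2),at_z(cam,a['pixel'],z0)[:2].round(4).tolist()) for a in models.mark_of(cam,name)[:2]]
E
python3 - <<'E'
from h import *
save('wrist','w1.png')
for n,xy in dict(paint_large=(.637,.146),round_board=(.39,.2),polish_small=(.622,-.15),paint_medium=(.426,-.192)).items():
    print(n,fit('wrist',n,xy),mark('wrist',n))
m=models.regions_of('wrist','square_tray')
for d in m[:1]:
    cs,_=cv2.findContours(d['mask'].astype(np.uint8),cv2.RETR_EXTERNAL,cv2.CHAIN_APPROX_NONE);c=max(cs,key=cv2.contourArea)
    b=cv2.boxPoints(cv2.minAreaRect(c));w=np.array([at_z('wrist',p,.006) for p in c[:,0].astype(float)])
    r=cv2.minAreaRect((w[:,:2]*1000).astype(np.float32));print('tray',d['score'],r,b.round().tolist())
print(mark('wrist','square_tray'))
E
```

```text
paint_large [([0.4313, -0.1791], 'IoU', np.float64(0.36), 'sc', 0.53, 'ext', [479.0, 267.0, 64.0, 62.0])] []
round_board [([0.4034, 0.1957], 'IoU', np.float64(0.94), 'sc', 0.7, 'ext', [129.0, 140.0, 125.0, 122.0]), ([0.4578, 0.0025], 'IoU', np.float64(0.77), 'sc', 0.62, 'ext', [324.0, 164.0, 164.0, 159.0])] [([130.7, 142.2], 0.83, [0.403, 0.1987])]
polish_small [([0.6247, -0.1595], 'IoU', np.float64(0.87), 'sc', 0.64, 'ext', [548.0, 70.0, 59.0, 52.0])] [([539.1, 73.2], 0.81, [0.6244, -0.1584])]
paint_medium [([0.4283, -0.1867], 'IoU', np.float64(0.64), 'sc', 0.82, 'ext', [478.0, 266.0, 68.0, 58.0])] [([466.1, 254.7], 0.94, [0.4244, -0.1857])]
tray 0.69 ((456.5238342285156, 1.8979110717773438), (125.40811920166016, 124.50066375732422), 64.24813079833984) [[240.0, 162.0], [330.0, 80.0], [411.0, 169.0], [321.0, 251.0]]
[([324.4, 168.4], 0.59, [0.4547, 0.0022])]
```

View pics/w1.png

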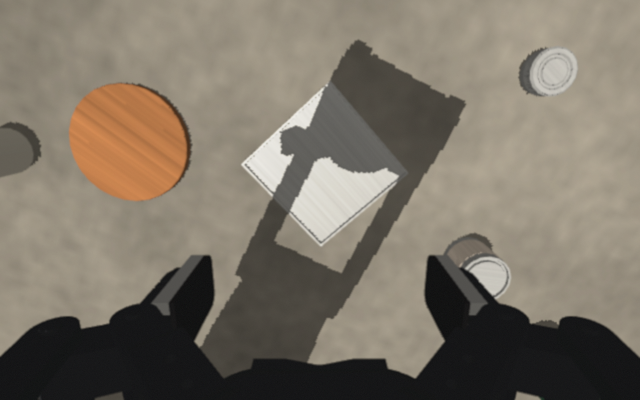

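The wrist view shows the tray at about (324,165), the board at (129,140), polish_small at (548,70) and paint_medium partly behind the finger at (478,267). The tray measures 125 mm, as it should. Next I go over paint_large.

{"fn": "step_arm", "kwargs": {"increments": [[1,[30,-8,0],[0,0,0]],[1,[70,-18,0],[0,0,0]],[1,[110,-28,0],[0,0,0]],[1,[150,-38,0],[0,0,0]],[1,[190,-48,0],[0,0,0]]]}}

```text
time: 4.57
tool_pos: [0.6135, 0.1281, 0.2311]
ee_rot: [[0.924, 0.382, 0.0], [0.382, -0.924, -0.0], [0.0, 0.0, -1.0]]
force: [0.5, -0.5, 0.3]
grip_width: 0.0853
grasp_force: 0.0
```

{"fn": "step_arm", "kwargs": {"increments": [[1,[20,-6,0],[0,0,0]],[1,[30,-8,0],[0,0,0]],[1,[30,-8,0],[0,0,0]],[1,[30,-8,0],[0,0,0]]]}}

```text
time: 4.9
tool_pos: [0.6366, 0.1459, 0.2306]
ee_rot: [[0.924, 0.383, -0.001], [0.383, -0.924, -0.0], [-0.001, -0.0, -1.0]]
force: [-0.7, 0.1, -0.4]
grip_width: 0.0857
grasp_force: 0.0
```

Run:
```python
from h import *
s=st();save('wrist','w2.png')
for n,xy in dict(paint_large=(.637,.146),polish_large=(.534,.374)).items():
    f=fit('wrist',n,xy);print(n,f,mark('wrist',n))
    if f and n=='paint_large': T=f[0][0]; print(shift(T+[.018]))
```

```text
4.9 [0.6366 0.1459 0.2306] [[0.924, 0.383, -0.001], [0.383, -0.924, -0.0], [-0.001, -0.0, -1.0]] w 0.0857 f [-0.7  0.1 -0.4]
paint_large [([0.6406, 0.1456], 'IoU', np.float64(0.95), 'sc', 0.76, 'ext', [321.0, 167.0, 77.0, 78.0])] [([321.1, 163.7], 0.65, [0.6393, 0.143])]
([4.3, 1.2, 213.5], 'rows', np.float64(5.1))
polish_large [([0.5288, 0.374], 'IoU', np.float64(0.88), 'sc', 0.7, 'ext', [74.0, 183.0, 78.0, 67.0])] [([82.3, 181.1], 0.83, [0.5237, 0.3733])]
```

View pics/w2.png

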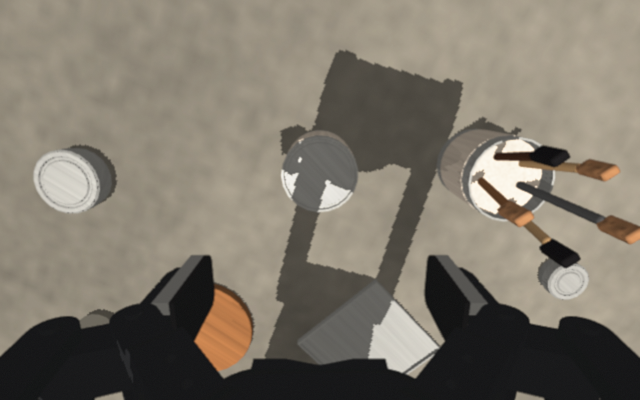

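The view shows paint_large right under the tool at (320,170), with the brush pot well to the right at about (510,175). I descend and grip.

{"fn": "step_arm", "kwargs": {"increments": [[1,[2,1,25],[0,0,0]],[1,[4,1,65],[0,0,0]],[1,[4,1,105],[0,0,0]],[1,[4,1,140],[0,0,0]],[1,[4,1,160],[0,0,0]]]}}

```text
time: 5.57
tool_pos: [0.6377, 0.1455, 0.0664]
ee_rot: [[0.924, 0.382, -0.006], [0.382, -0.924, -0.001], [-0.005, -0.001, -1.0]]
force: [-0.9, 0.3, 0.1]
grip_width: 0.0852
grasp_force: 0.0
```

{"fn": "step_arm", "kwargs": {"increments": [[1,[0,0,15],[0,0,0]],[1,[0,0,35],[0,0,0]],[1,[0,0,50],[0,0,0]],[1,[0,0,53],[0,0,0]],[1,[0,0,53],[0,0,0]]]}}

```text
time: 5.98
tool_pos: [0.6401, 0.1462, 0.0176]
ee_rot: [[0.924, 0.383, -0.002], [0.383, -0.924, -0.0], [-0.002, -0.0, -1.0]]
force: [-0.1, 0.2, 0.6]
grip_width: 0.0853
grasp_force: 0.0
```

{"fn": "step_arm", "kwargs": {"increments": [[-0.3,[0,0,0],[0,0,0]],[-0.3,[0,0,0],[0,0,0]],[-0.3,[0,0,0],[0,0,0]],[-0.3,[0,0,0],[0,0,0]],[-0.3,[0,0,0],[0,0,0]]], "force": 40}}

```text
time: 6.4
tool_pos: [0.6424, 0.1467, 0.0205]
ee_rot: [[0.924, 0.383, 0.003], [0.383, -0.924, 0.001], [0.003, 0.001, -1.0]]
force: [0.1, -0.4, 5.9]
grip_width: 0.0672
grasp_force: 45.9
```

{"fn": "step_arm", "kwargs": {"increments": [[-0.3,[0,0,-10],[0,0,0]],[-0.3,[0,0,-30],[0,0,0]],[-0.3,[0,0,-60],[0,0,0]],[-0.3,[0,0,-85],[0,0,0]],[-0.3,[0,0,-85],[0,0,0]]]}}

```text
time: 6.82
tool_pos: [0.6445, 0.147, 0.1108]
ee_rot: [[0.924, 0.383, 0.01], [0.383, -0.924, 0.001], [0.009, 0.002, -1.0]]
force: [0.8, -0.2, -0.4]
grip_width: 0.0671
grasp_force: 45.8
```

{"fn": "step_arm", "kwargs": {"increments": [[-0.3,[-15,4,0],[0,0,0]],[-0.3,[-40,11,0],[0,0,0]],[-0.3,[-70,19,0],[0,0,0]],[-0.3,[-100,27,0],[0,0,0]],[-0.3,[-130,36,0],[0,0,0]]]}}

```text
time: 7.23
tool_pos: [0.5325, 0.0629, 0.1023]
ee_rot: [[0.924, 0.383, -0.002], [0.383, -0.924, -0.0], [-0.001, -0.0, -1.0]]
force: [1.3, 0.4, -2.7]
grip_width: 0.067
grasp_force: 45.8
```

{"fn": "step_arm", "kwargs": {"increments": [[-0.3,[-30,8,0],[0,0,0]],[-0.3,[-60,17,0],[0,0,0]],[-0.3,[-85,23,0],[0,0,0]],[-0.3,[-95,26,0],[0,0,0]],[-0.3,[-95,26,0],[0,0,0]]]}}

```text
time: 7.65
tool_pos: [0.4547, 0.002, 0.1026]
ee_rot: [[0.924, 0.381, -0.002], [0.381, -0.924, -0.0], [-0.002, -0.0, -1.0]]
force: [1.0, 0.5, -3.2]
grip_width: 0.0669
grasp_force: 45.8
```

Run:
```python
from h import *
s=st();save('wrist','w3.png');z=s['tool_pos'][2]-.0176
f=fit('wrist','paint_large',s['tool_pos'][:2],z);print(f,mark('wrist','paint_large',z))
m=models.regions_of('wrist','square_tray')
for d in m[:1]: print('tray',np.round(d['extent']),d['score'])
print(mark('wrist','square_tray',.0))
for d in f: print((1000*np.array(s['ee_rot']).T@(np.array(d[0]+[0])-s['tool_pos'])).round(1))
```

```text
7.65 [0.4547 0.002  0.1026] [[0.924, 0.381, -0.002], [0.381, -0.924, -0.0], [-0.002, -0.0, -1.0]] w 0.0669 f [ 1.   0.5 -3.2]
[([0.4652, 0.0053], 'IoU', np.float64(0.71), 'sc', 0.63, 'ext', [321.0, 276.0, 214.0, 190.0]), ([0.4793, -0.0651], 'IoU', np.float64(0.01), 'sc', 0.47, 'ext', [528.0, 340.0, 70.0, 96.0])] [([321.7, 246.2], 0.86, [0.4576, 0.001])]
tray [313. 152. 249. 180.] 0.68
[]
[ 11.2   1.  102.6]
[ -2.6  71.4 102.6]
```

View pics/w3.png

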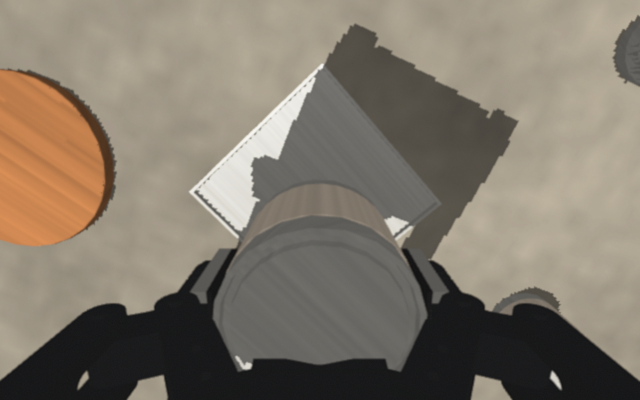

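The held tin fills the view: its lid's front edge is near row 213, its bottom front edge near row 183, and its sides at columns 214 and 428. The lower part is hidden, so I compute the tool-x offset from those front edges.

Run:
```python
from h import *
s=st();R=np.array(s['ee_rot']);p=s['tool_pos'];im=cv2.imread('pics/w3.png').astype(int)
print('column 320 profile',[(r,im[r,315:325].mean(0).round().astype(int).tolist()) for r in range(174,232,3)])
for e in (-4,-2,0,2,4):
    for zb in (p[2]-.0176,p[2]-.0205):
        f=lambda h:project('wrist',p+R@np.array([.034+e/1000,0,0])+[0,0,zb+h-p[2]])[1].round(1)
        print(e,round(zb,4),'lid edge',f(.066),'bottom',f(0))
print('tray corners',[project('wrist',[.4565+.062*(a*np.cos(t)-b*np.sin(t)),.002+.062*(a*np.sin(t)+b*np.cos(t)),.008]).round().tolist() for t in [np.radians(64.25)] for a,b in ((1,1),(1,-1),(-1,1),(-1,-1))])
```

```text
7.9 [0.4576 0.0036 0.1035] [[0.924, 0.383, 0.001], [0.383, -0.924, 0.0], [0.001, 0.0, -1.0]] w 0.0674 f [ 0.4  0.6 -2.3]
column 320 profile [(174, [100, 104, 105]), (177, [99, 103, 104]), (180, [92, 96, 97]), (183, [95, 101, 106]), (186, [105, 117, 127]), (189, [106, 117, 127]), (192, [105, 117, 126]), (195, [105, 117, 126]), (198, [105, 117, 126]), (201, [105, 117, 126]), (204, [105, 116, 126]), (207, [105, 116, 126]), (210, [105, 116, 126]), (213, [107, 119, 129]), (216, [97, 103, 107]), (219, [90, 94, 95]), (222, [89, 93, 94]), (225, [87, 91, 92]), (228, [93, 97, 98]), (231, [98, 102, 104])]
-4 0.0859 lid edge 239.3 bottom 184.8
-4 0.083 lid edge 235.4 bottom 183.3
-2 0.0859 lid edge 232.5 bottom 180.5
-2 0.083 lid edge 228.9 bottom 179.1
0 0.0859 lid edge 225.8 bottom 176.2
0 0.083 lid edge 222.3 bottom 174.9
2 0.0859 lid edge 218.9 bottom 171.9
2 0.083 lid edge 215.6 bottom 170.7
4 0.0859 lid edge 212.0 bottom 167.5
4 0.083 lid edge 208.8 bottom 166.4
tray corners [[192.0, 196.0], [327.0, 69.0], [312.0, 314.0], [445.0, 210.0]]
```

{"fn": "step_arm", "kwargs": {"increments": [[-0.3,[0,1,15],[0,0,0]],[-0.3,[0,1,40],[0,0,0]],[-0.3,[0,1,60],[0,0,0]],[-0.3,[0,1,72],[0,0,0]],[-0.3,[0,1,76],[0,0,0]]]}}

```text
time: 8.32
tool_pos: [0.4555, 0.0029, 0.0247]
ee_rot: [[0.923, 0.384, -0.004], [0.384, -0.923, 0.001], [-0.004, -0.002, -1.0]]
force: [-0.5, 0.1, -3.2]
grip_width: 0.0671
grasp_force: 45.9
```

{"fn": "step_arm", "kwargs": {"increments": [[-0.3,[0,0,1],[0,0,0]],[-0.3,[0,0,2],[0,0,0]],[-0.3,[0,0,2],[0,0,0]],[-0.3,[0,0,2],[0,0,0]]]}}

```text
time: 8.65
tool_pos: [0.4581, 0.0021, 0.0264]
ee_rot: [[0.924, 0.383, 0.002], [0.383, -0.924, -0.0], [0.002, 0.001, -1.0]]
force: [0.2, -0.6, -2.4]
grip_width: 0.0673
grasp_force: 45.9
```

{"fn": "step_arm", "kwargs": {"increments": [[-0.3,[0,0,1],[0,0,0]],[-0.3,[0,0,2],[0,0,0]],[-0.3,[0,0,2],[0,0,0]],[-0.3,[0,0,2],[0,0,0]]]}}

```text
time: 8.98
tool_pos: [0.4572, 0.0021, 0.0235]
ee_rot: [[0.924, 0.383, 0.001], [0.383, -0.924, -0.0], [0.0, 0.0, -1.0]]
force: [0.5, 0.2, -1.8]
grip_width: 0.0669
grasp_force: 45.9
```

{"fn": "step_arm", "kwargs": {"increments": [[-0.3,[0,0,1],[0,0,0]],[-0.3,[0,0,1],[0,0,0]],[-0.3,[0,0,1],[0,0,0]],[-0.3,[0,0,1],[0,0,0]]]}}

```text
time: 9.32
tool_pos: [0.4573, 0.0021, 0.0235]
ee_rot: [[0.924, 0.383, 0.0], [0.383, -0.924, -0.0], [0.0, 0.0, -1.0]]
force: [-6.8, 0.6, 10.9]
grip_width: 0.0673
grasp_force: 47.1
```

Contact came at the expected height, so I release, rise, check the placement and go on towards paint_medium.

{"fn": "step_arm", "kwargs": {"increments": [[0.7,[0,0,0],[0,0,0]],[1,[0,0,0],[0,0,0]],[1,[0,0,0],[0,0,0]],[1,[0,0,0],[0,0,0]],[1,[0,0,-5],[0,0,0]]]}}

```text
time: 9.73
tool_pos: [0.4562, 0.0022, 0.0265]
ee_rot: [[0.924, 0.383, -0.002], [0.383, -0.924, 0.0], [-0.001, -0.001, -1.0]]
force: [0.1, 0.2, -0.9]
grip_width: 0.0851
grasp_force: 0.0
```

{"fn": "step_arm", "kwargs": {"increments": [[1,[0,0,-15],[0,0,0]],[1,[0,0,-45],[0,0,0]],[1,[0,0,-85],[0,0,0]],[1,[0,0,-125],[0,0,0]],[1,[0,0,-165],[0,0,0]]]}}

```text
time: 10.15
tool_pos: [0.4564, 0.0022, 0.1942]
ee_rot: [[0.924, 0.383, -0.0], [0.383, -0.924, 0.0], [-0.0, -0.0, -1.0]]
force: [0.4, -1.3, 0.2]
grip_width: 0.0853
grasp_force: 0.0
```

{"fn": "step_arm", "kwargs": {"increments": [[1,[-15,25,-20],[0,0,0]],[1,[-35,58,-35],[0,0,0]],[1,[-55,91,-35],[0,0,0]],[1,[-75,124,-35],[0,0,0]],[1,[-92,152,-35],[0,0,0]]]}}

```text
time: 10.57
tool_pos: [0.4298, -0.1758, 0.2284]
ee_rot: [[0.924, 0.383, 0.001], [0.383, -0.924, -0.001], [0.001, 0.002, -1.0]]
force: [0.8, -0.1, -1.0]
grip_width: 0.0853
grasp_force: 0.0
```

{"fn": "step_arm", "kwargs": {"increments": [[1,[-7,11,0],[0,0,0]],[1,[-7,11,0],[0,0,0]],[1,[-7,11,0],[0,0,0]],[1,[-7,11,0],[0,0,0]]]}}

```text
time: 10.9
tool_pos: [0.428, -0.1857, 0.2273]
ee_rot: [[0.924, 0.383, -0.0], [0.383, -0.924, 0.001], [0.0, -0.001, -1.0]]
force: [-0.1, -0.2, 0.6]
grip_width: 0.0853
grasp_force: 0.0
```

Run:
```python
from h import *
s=st();save('wrist','w4.png')
for n,xy,z in (('paint_medium',(.428,-.187),0),('paint_large',(.4565,.002),.003),('paint_small',(.527,-.41),0)):
    f=fit('wrist',n,xy,z);print(n,f,mark('wrist',n,z))
    if n=='paint_medium': print(shift(f[0][0]+[.012]))
```

```text
10.9 [ 0.428  -0.1857  0.2273] [[0.924, 0.383, -0.0], [0.383, -0.924, 0.001], [0.0, -0.001, -1.0]] w 0.0853 f [-0.1 -0.2  0.6]
paint_medium [([0.4224, -0.1847], 'IoU', np.float64(0.95), 'sc', 0.69, 'ext', [317.0, 178.0, 54.0, 58.0]), ([0.5214, -0.4127], 'IoU', np.float64(0.46), 'sc', 0.41, 'ext', [573.0, 174.0, 60.0, 43.0])] [([315.8, 171.1], 0.7, [0.4227, -0.1849])]
([-5.2, -2.8, 215.4], 'rows', np.float64(5.2))
paint_large [([0.4558, -0.0002], 'IoU', np.float64(0.96), 'sc', 0.65, 'ext', [131.0, 59.0, 115.0, 89.0])] [([152.0, 68.6], 0.83, [0.4554, 0.0004]), ([395.0, 275.3], 0.61, [0.3467, -0.314])]
paint_small [([0.5224, -0.4193], 'IoU', np.float64(0.95), 'sc', 0.66, 'ext', [573.0, 173.0, 59.0, 41.0]), ([0.4204, -0.1857], 'IoU', np.float64(0.5), 'sc', 0.2, 'ext', [317.0, 179.0, 54.0, 60.0])] [([561.3, 167.6], 0.57, [0.5254, -0.4225])]
```

View pics/w4.png

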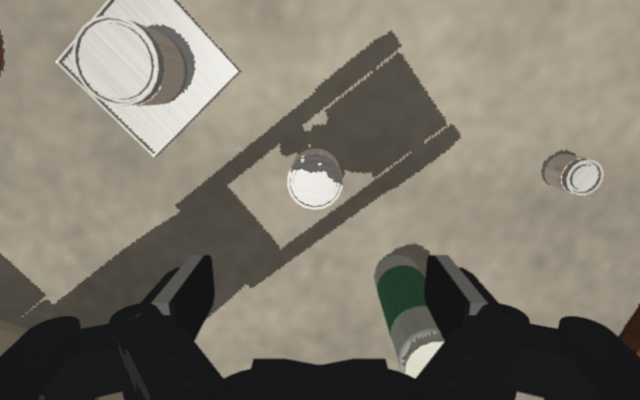

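paint_large stands in the tray at (116,60) in the picture, within about 2 mm of the centre. paint_medium is below the tool at (316,178), with the spray can clear to the lower right.

{"fn": "step_arm", "kwargs": {"increments": [[1,[-2,-1,25],[0,0,0]],[1,[-5,-3,65],[0,0,0]],[1,[-5,-3,105],[0,0,0]],[1,[-5,-3,140],[0,0,0]],[1,[-5,-3,165],[0,0,0]]]}}

```text
time: 11.67
tool_pos: [0.4205, -0.1843, 0.0589]
ee_rot: [[0.924, 0.383, -0.003], [0.383, -0.924, 0.002], [-0.002, -0.003, -1.0]]
force: [0.1, 0.1, -0.6]
grip_width: 0.0855
grasp_force: 0.0
```

{"fn": "step_arm", "kwargs": {"increments": [[1,[0,0,15],[0,0,0]],[1,[0,0,35],[0,0,0]],[1,[0,0,48],[0,0,0]],[1,[0,0,50],[0,0,0]],[1,[0,0,50],[0,0,0]]]}}

```text
time: 12.08
tool_pos: [0.4214, -0.1849, 0.0115]
ee_rot: [[0.924, 0.383, -0.002], [0.383, -0.924, 0.001], [-0.001, -0.002, -1.0]]
force: [-0.1, 1.0, 0.7]
grip_width: 0.0854
grasp_force: 0.0
```

{"fn": "step_arm", "kwargs": {"increments": [[-0.6,[0,0,0],[0,0,0]],[-0.6,[0,0,0],[0,0,0]],[-0.6,[0,0,0],[0,0,0]],[-0.6,[0,0,0],[0,0,0]],[-0.6,[0,0,0],[0,0,0]]]}}

```text
time: 12.5
tool_pos: [0.4233, -0.1861, 0.0138]
ee_rot: [[0.924, 0.383, 0.002], [0.383, -0.924, -0.001], [0.002, 0.002, -1.0]]
force: [-1.2, 0.6, 6.4]
grip_width: 0.0501
grasp_force: 41.3
```

{"fn": "step_arm", "kwargs": {"increments": [[-0.6,[0,0,0],[0,0,0]],[-0.6,[0,0,0],[0,0,0]]]}}

```text
time: 12.67
tool_pos: [0.4233, -0.1861, 0.0138]
ee_rot: [[0.924, 0.383, 0.002], [0.383, -0.924, -0.001], [0.002, 0.002, -1.0]]
force: [-0.8, 0.6, 5.5]
grip_width: 0.0499
grasp_force: 41.3
```

{"fn": "step_arm", "kwargs": {"increments": [[-0.6,[0,0,-10],[0,0,0]],[-0.6,[0,0,-35],[0,0,0]],[-0.6,[0,0,-70],[0,0,0]],[-0.6,[0,0,-100],[0,0,0]],[-0.6,[0,0,-115],[0,0,0]]]}}

```text
time: 13.08
tool_pos: [0.4239, -0.1865, 0.1324]
ee_rot: [[0.924, 0.383, 0.005], [0.383, -0.924, -0.003], [0.003, 0.005, -1.0]]
force: [0.6, -1.2, -1.4]
grip_width: 0.0503
grasp_force: 42.0
```

{"fn": "step_arm", "kwargs": {"increments": [[-0.6,[8,-12,0],[0,0,0]],[-0.6,[24,-37,0],[0,0,0]],[-0.6,[42,-66,0],[0,0,0]],[-0.6,[60,-94,0],[0,0,0]],[-0.6,[78,-122,0],[0,0,0]]]}}

```text
time: 13.5
tool_pos: [0.4476, -0.0417, 0.1283]
ee_rot: [[0.924, 0.382, 0.001], [0.382, -0.924, -0.0], [0.001, 0.001, -1.0]]
force: [0.3, -1.5, -1.4]
grip_width: 0.0503
grasp_force: 42.0
```

{"fn": "step_arm", "kwargs": {"increments": [[-0.6,[14,-22,0],[0,0,0]],[-0.6,[22,-35,0],[0,0,0]],[-0.6,[24,-38,0],[0,0,0]],[-0.6,[24,-38,0],[0,0,0]],[-0.6,[24,-38,0],[0,0,0]]]}}

```text
time: 13.92
tool_pos: [0.4552, 0.0009, 0.1277]
ee_rot: [[0.924, 0.383, 0.0], [0.383, -0.924, -0.001], [0.0, 0.001, -1.0]]
force: [-0.5, 0.0, -1.7]
grip_width: 0.0505
grasp_force: 42.1
```

{"fn": "step_arm", "kwargs": {"increments": [[-0.6,[0,0,0],[0,0,0]],[-0.6,[0,0,0],[0,0,0]],[-0.6,[0,0,0],[0,0,0]]]}}

```text
time: 14.17
tool_pos: [0.4551, 0.0004, 0.1273]
ee_rot: [[0.924, 0.381, -0.0], [0.381, -0.924, -0.0], [-0.0, 0.0, -1.0]]
force: [0.4, -0.2, -1.4]
grip_width: 0.0501
grasp_force: 42.1
```

Run:
```python
from h import *
s=st();save('wrist','w5.png');R=np.array(s['ee_rot']);p=s['tool_pos'];zb=p[2]-.0138
for e in (-3,0,3):
    f=lambda h:project('wrist',p+R@np.array([.0255+e/1000,0,0])+[0,0,zb+h-p[2]])[1].round(1)
    print(e,'lid edge',f(.052),'bottom',f(0))
print('large lid front edge',project('wrist',[.456+.034*R[0,0],.001+.034*R[1,0],.069]),'tip left/right',project('wrist',[.456+.034*R[0,1],.001+.034*R[1,1],.069]),project('wrist',[.456-.034*R[0,1],.001-.034*R[1,1],.069]))
print(shift([.4563,.0011,.0828]))
```

```text
14.17 [4.551e-01 4.000e-04 1.273e-01] [[0.924, 0.381, -0.0], [0.381, -0.924, -0.0], [-0.0, 0.0, -1.0]] w 0.0501 f [ 0.4 -0.2 -1.4]
-3 lid edge 249.6 bottom 203.0
0 lid edge 240.7 bottom 196.6
3 lid edge 231.6 bottom 190.1
large lid front edge [317.29405396 159.50680263] tip left/right [374.87918162 216.69880166] [259.76638269 216.60420152]
([1.3, -0.0, 44.5], 'rows', np.float64(1.1))
```

View pics/w5.png

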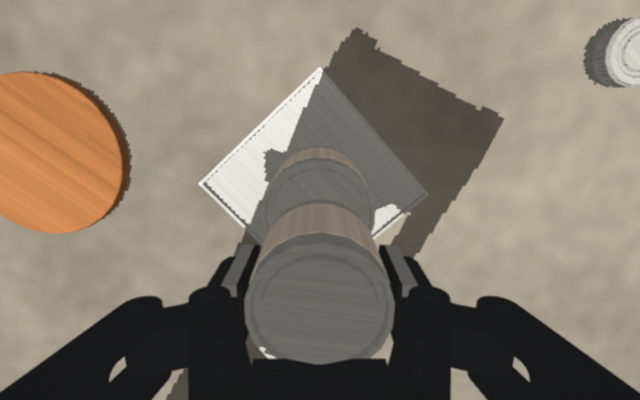

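The held medium tin is centred at about column 319, and the lid of the large tin shows behind it across columns 264 to 373. I check the edge rows numerically.

Run:
```python
from h import *
im=cv2.imread('pics/w5.png').astype(int)
print([(r,im[r,314:323].mean(0).round().astype(int).tolist()[::2]) for r in range(140,262,2)])
for z in (.003,.055,.062,.069): print(z,project('wrist',[.456+.034*.924,.001+.034*.383,z])[1])
c=im[130:260,240:400].astype(np.uint8);cv2.imwrite('pics/w5c.png',cv2.resize(np.clip(c*1.7,0,255).astype(np.uint8),None,fx=4,fy=4,interpolation=cv2.INTER_CUBIC))
```

```text
[(140, [103, 109]), (142, [104, 109]), (144, [103, 109]), (146, [96, 103]), (148, [105, 125]), (150, [106, 128]), (152, [106, 128]), (154, [106, 127]), (156, [109, 130]), (158, [93, 101]), (160, [94, 99]), (162, [101, 106]), (164, [102, 107]), (166, [103, 108]), (168, [97, 103]), (170, [99, 105]), (172, [103, 109]), (174, [103, 109]), (176, [104, 110]), (178, [105, 111]), (180, [105, 110]), (182, [105, 110]), (184, [104, 110]), (186, [104, 109]), (188, [103, 109]), (190, [103, 109]), (192, [102, 108]), (194, [102, 108]), (196, [103, 109]), (198, [102, 108]), (200, [91, 96]), (202, [91, 98]), (204, [102, 122]), (206, [103, 124]), (208, [103, 125]), (210, [103, 124]), (212, [103, 124]), (214, [103, 125]), (216, [103, 124]), (218, [103, 124]), (220, [103, 124]), (222, [103, 124]), (224, [103, 124]), (226, [103, 124]), (228, [103, 125]), (230, [105, 126]), (232, [105, 123]), (234, [88, 93]), (236, [87, 92]), (238, [87, 92]), (240, [87, 92]), (242, [88, 93]), (244, [97, 103]), (246, [99, 105]), (248, [100, 107]), (250, [101, 107]), (252, [98, 104]), (254, [90, 96]), (256, [88, 93]), (258, [90, 95]), (260, [97, 102])]
0.003 145.03883049882754
0.055 155.70994896026295
0.062 157.5399559932156
0.069 159.49290956381745
```

View pics/w5c.png

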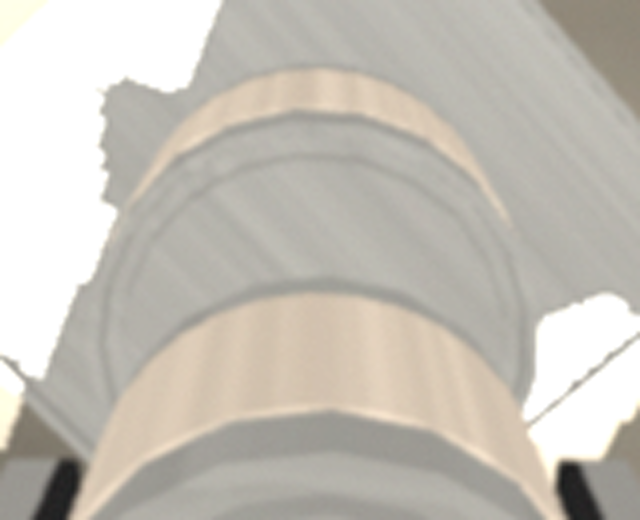

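{"fn": "step_arm", "kwargs": {"increments": [[-0.6,[1,0,10],[0,0,0]],[-0.6,[1,0,25],[0,0,0]],[-0.6,[1,0,36],[0,0,0]],[-0.6,[1,0,40],[0,0,0]],[-0.6,[1,0,41],[0,0,0]]]}}

```text
time: 14.63
tool_pos: [0.4547, 0.0018, 0.0845]
ee_rot: [[0.924, 0.383, -0.003], [0.383, -0.924, 0.0], [-0.003, -0.002, -1.0]]
force: [1.3, -0.2, -1.0]
grip_width: 0.05
grasp_force: 42.1
```

{"fn": "step_arm", "kwargs": {"increments": [[-0.6,[0,0,1],[0,0,0]],[-0.6,[0,0,1.5],[0,0,0]],[-0.6,[0,0,1.5],[0,0,0]],[-0.6,[0,0,1.5],[0,0,0]]]}}

```text
time: 14.97
tool_pos: [0.4566, 0.0017, 0.0854]
ee_rot: [[0.924, 0.383, 0.001], [0.383, -0.924, -0.0], [0.001, 0.001, -1.0]]
force: [-0.1, 0.7, -2.7]
grip_width: 0.0504
grasp_force: 42.1
```

{"fn": "step_arm", "kwargs": {"increments": [[-0.6,[0,0,1],[0,0,0]],[-0.6,[0,0,2],[0,0,0]],[-0.6,[0,0,2],[0,0,0]],[-0.6,[0,0,2],[0,0,0]]]}}

```text
time: 15.3
tool_pos: [0.4561, 0.0017, 0.0828]
ee_rot: [[0.924, 0.383, 0.0], [0.383, -0.924, 0.0], [0.0, 0.0, -1.0]]
force: [-0.2, -0.3, -1.2]
grip_width: 0.0507
grasp_force: 42.2
```

{"fn": "step_arm", "kwargs": {"increments": [[-0.6,[0,0,0.5],[0,0,0]],[-0.6,[0,0,0.5],[0,0,0]],[-0.6,[0,0,0.5],[0,0,0]]]}}

```text
time: 15.55
tool_pos: [0.4563, 0.0017, 0.0828]
ee_rot: [[0.924, 0.383, 0.0], [0.383, -0.924, -0.0], [0.0, 0.0, -1.0]]
force: [-2.9, 0.7, 5.4]
grip_width: 0.0503
grasp_force: 42.6
```

Contact came at the expected height again. I release, rise and go to paint_small.

{"fn": "step_arm", "kwargs": {"increments": [[0.2,[0,0,0],[0,0,0]],[1,[0,0,0],[0,0,0]],[1,[0,0,0],[0,0,0]],[1,[0,0,0],[0,0,0]],[1,[0,0,-4],[0,0,0]]]}}

```text
time: 15.97
tool_pos: [0.4554, 0.0018, 0.0855]
ee_rot: [[0.924, 0.383, -0.002], [0.383, -0.924, 0.0], [-0.001, -0.001, -1.0]]
force: [-0.2, -0.9, -0.3]
grip_width: 0.0856
grasp_force: 0.0
```

{"fn": "step_arm", "kwargs": {"increments": [[1,[0,0,-15],[0,0,0]],[1,[0,0,-45],[0,0,0]],[1,[0,0,-85],[0,0,0]],[1,[0,0,-120],[0,0,0]],[1,[-5,20,-140],[0,0,0]]]}}

```text
time: 16.38
tool_pos: [0.4604, -0.0169, 0.2313]
ee_rot: [[0.923, 0.385, 0.005], [0.385, -0.923, 0.001], [0.005, 0.001, -1.0]]
force: [0.6, 0.1, 0.2]
grip_width: 0.0856
grasp_force: 0.0
```

{"fn": "step_arm", "kwargs": {"increments": [[1,[-9,38,0],[0,0,0]],[1,[-18,77,0],[0,0,0]],[1,[-27,116,0],[0,0,0]],[1,[-36,155,0],[0,0,0]],[1,[-46,194,0],[0,0,0]]]}}

```text
time: 16.8
tool_pos: [0.491, -0.2174, 0.2268]
ee_rot: [[0.924, 0.383, 0.001], [0.383, -0.924, -0.0], [0.001, 0.001, -1.0]]
force: [1.0, -0.1, 0.4]
grip_width: 0.0852
grasp_force: 0.0
```

{"fn": "step_arm", "kwargs": {"increments": [[1,[-9,39,0],[0,0,0]],[1,[-18,78,0],[0,0,0]],[1,[-27,117,0],[0,0,0]],[1,[-36,156,0],[0,0,0]],[1,[-43,185,0],[0,0,0]]]}}

```text
time: 17.22
tool_pos: [0.5216, -0.4061, 0.2261]
ee_rot: [[0.924, 0.382, -0.0], [0.382, -0.924, -0.001], [-0.0, 0.0, -1.0]]
force: [0.1, 0.3, -0.5]
grip_width: 0.0856
grasp_force: 0.0
```

{"fn": "step_arm", "kwargs": {"increments": [[1,[-6,15,0],[0,0,0]],[1,[-6,15,0],[0,0,0]],[1,[-6,15,0],[0,0,0]],[1,[-6,15,0],[0,0,0]]]}}

```text
time: 17.55
tool_pos: [0.5222, -0.4184, 0.2262]
ee_rot: [[0.924, 0.383, -0.0], [0.383, -0.924, 0.001], [0.0, -0.001, -1.0]]
force: [-0.1, 0.1, 0.1]
grip_width: 0.0851
grasp_force: 0.0
```

Run:
```python
from h import *
s=st();save('wrist','w6.png')
for n,xy,z in (('paint_small',(.522,-.419),0),):
    f=fit('wrist',n,xy,z);print(n,f,mark('wrist',n,z));print(shift(f[0][0]+[.007]))
save('scene','s6.png')
for n,xy,z in (('paint_medium',(.456,.001),.069),('paint_large',(.456,.001),.003)):print(n,fit('scene',n,xy,z),mark('scene',n,z))
```

```text
17.55 [ 0.5222 -0.4184  0.2262] [[0.924, 0.383, -0.0], [0.383, -0.924, 0.001], [0.0, -0.001, -1.0]] w 0.0851 f [-0.1  0.1  0.1]
paint_small [([0.5226, -0.4205], 'IoU', np.float64(0.89), 'sc', 0.87, 'ext', [322.0, 172.0, 27.0, 43.0])] [([321.9, 169.6], 0.83, [0.521, -0.4228])]
([-1.0, 2.5, 219.6], 'rows', np.float64(5.3))
paint_medium [([0.459, -0.0008], 'IoU', np.float64(0.9), 'sc', 0.7, 'ext', [291.0, 177.0, 21.0, 21.0]), ([0.5249, -0.0474], 'IoU', np.float64(0.66), 'sc', 0.6, 'ext', [294.0, 194.0, 24.0, 33.0])] [([333.8, 163.5], 0.74, [0.4664, 0.1437]), ([292.4, 184.2], 0.63, [0.4603, -0.0021])]
paint_large [([0.4741, -0.0135], 'IoU', np.float64(0.62), 'sc', 0.86, 'ext', [293.0, 195.0, 26.0, 25.0])] [([290.9, 202.0], 0.59, [0.4566, -0.0079]), ([334.2, 163.4], 0.38, [0.4062, 0.2007])]
```

{"fn": "step_arm", "kwargs": {"increments": [[1,[-1,2,25],[0,0,0]],[1,[-1,2,65],[0,0,0]],[1,[-1,2,105],[0,0,0]],[1,[-1,2,145],[0,0,0]],[1,[-1,2,170],[0,0,0]]]}}

```text
time: 18.37
tool_pos: [0.5202, -0.4193, 0.0514]
ee_rot: [[0.924, 0.383, -0.004], [0.383, -0.924, 0.003], [-0.002, -0.005, -1.0]]
force: [-0.7, 1.2, -0.9]
grip_width: 0.0855
grasp_force: 0.0
```

{"fn": "step_arm", "kwargs": {"increments": [[1,[0,0,15],[0,0,0]],[1,[0,0,35],[0,0,0]],[1,[0,0,46],[0,0,0]],[1,[0,0,49],[0,0,0]],[1,[0,0,49],[0,0,0]]]}}

```text
time: 18.78
tool_pos: [0.522, -0.4212, 0.0072]
ee_rot: [[0.924, 0.383, -0.0], [0.383, -0.924, 0.0], [-0.0, -0.001, -1.0]]
force: [-0.1, -0.5, 0.6]
grip_width: 0.0853
grasp_force: 0.0
```

{"fn": "step_arm", "kwargs": {"increments": [[-0.8,[0,0,0],[0,0,0]],[-0.8,[0,0,0],[0,0,0]],[-0.8,[0,0,0],[0,0,0]],[-0.8,[0,0,0],[0,0,0]],[-0.8,[0,0,0],[0,0,0]]]}}

```text
time: 19.2
tool_pos: [0.5227, -0.4219, 0.0087]
ee_rot: [[0.924, 0.383, 0.001], [0.383, -0.924, -0.001], [0.001, 0.002, -1.0]]
force: [-0.3, 0.3, 5.1]
grip_width: 0.0339
grasp_force: 39.9
```

{"fn": "step_arm", "kwargs": {"increments": [[-0.8,[0,0,0],[0,0,0]],[-0.8,[0,0,0],[0,0,0]],[-0.8,[0,0,0],[0,0,0]]]}}

```text
time: 19.45
tool_pos: [0.5227, -0.4219, 0.0087]
ee_rot: [[0.924, 0.383, 0.001], [0.383, -0.924, -0.001], [0.001, 0.002, -1.0]]
force: [-0.7, 1.6, 6.5]
grip_width: 0.0338
grasp_force: 40.0
```

{"fn": "step_arm", "kwargs": {"increments": [[-0.8,[0,0,-10],[0,0,0]],[-0.8,[0,0,-40],[0,0,0]],[-0.8,[0,0,-80],[0,0,0]],[-0.8,[0,0,-120],[0,0,0]],[-0.8,[0,0,-155],[0,0,0]]]}}

```text
time: 19.87
tool_pos: [0.522, -0.4212, 0.1652]
ee_rot: [[0.924, 0.383, 0.001], [0.383, -0.924, -0.001], [0.0, 0.001, -1.0]]
force: [0.6, -0.7, -0.3]
grip_width: 0.0341
grasp_force: 40.0
```

{"fn": "step_arm", "kwargs": {"increments": [[-0.8,[4,-15,-8],[0,0,0]],[-0.8,[12,-48,-10],[0,0,0]],[-0.8,[20,-84,-10],[0,0,0]],[-0.8,[29,-120,-10],[0,0,0]],[-0.8,[38,-158,-10],[0,0,0]]]}}

```text
time: 20.28
tool_pos: [0.496, -0.2595, 0.1727]
ee_rot: [[0.924, 0.382, 0.0], [0.382, -0.924, -0.0], [0.0, 0.0, -1.0]]
force: [0.4, -0.2, 0.1]
grip_width: 0.0341
grasp_force: 40.1
```

{"fn": "step_arm", "kwargs": {"increments": [[-0.8,[9,-38,0],[0,0,0]],[-0.8,[18,-76,0],[0,0,0]],[-0.8,[27,-114,0],[0,0,0]],[-0.8,[36,-152,0],[0,0,0]],[-0.8,[44,-186,0],[0,0,0]]]}}

```text
time: 20.7
tool_pos: [0.4652, -0.07, 0.1727]
ee_rot: [[0.924, 0.383, 0.0], [0.383, -0.924, 0.0], [0.0, -0.0, -1.0]]
force: [0.4, 1.0, -1.4]
grip_width: 0.0335
grasp_force: 40.1
```

{"fn": "step_arm", "kwargs": {"increments": [[-0.8,[7,-31,0],[0,0,0]],[-0.8,[13,-56,0],[0,0,0]],[-0.8,[17,-70,0],[0,0,0]],[-0.8,[17,-73,0],[0,0,0]],[-0.8,[17,-73,0],[0,0,0]]]}}

```text
time: 21.12
tool_pos: [0.4536, 0.0026, 0.1727]
ee_rot: [[0.923, 0.385, 0.0], [0.385, -0.923, -0.0], [0.0, 0.0, -1.0]]
force: [0.7, -0.8, -1.3]
grip_width: 0.0336
grasp_force: 40.1
```

{"fn": "step_arm", "kwargs": {"increments": [[-0.8,[0,0,0],[0,0,0]],[-0.8,[0,0,0],[0,0,0]],[-0.8,[0,0,0],[0,0,0]]]}}

```text
time: 21.37
tool_pos: [0.454, 0.0009, 0.1723]
ee_rot: [[0.924, 0.381, -0.0], [0.381, -0.924, -0.0], [-0.0, 0.0, -1.0]]
force: [-0.3, 0.2, -0.7]
grip_width: 0.0343
grasp_force: 40.1
```

Run:
```python
from h import *
s=st();im=save('wrist','w7.png').astype(int);R=np.array(s['ee_rot']);p=s['tool_pos'];zb=p[2]-.0087
for e in (-3,0,3):
    f=lambda h:project('wrist',p+R@np.array([.0175+e/1000,0,0])+[0,0,zb+h-p[2]])[1].round(1)
    print(e,'lid edge',f(.040),'bottom',f(0))
c=np.array([.4554,.0013]);q=lambda r,a,z:project('wrist',[*(c+r*R[:2,a]),z]).round(1).tolist()
print('medium lid',q(.0255,0,.121),q(.0255,1,.121),q(-.0255,1,.121),'bottom',q(.0255,0,.069),'large lid',q(.034,0,.069))
print(shift([.455,.0012,.1297]))
C=im[110:270,220:420].astype(np.uint8)[:,:,::-1];cv2.imwrite('pics/w7c.png',cv2.resize(np.clip(C*1.6,0,255).astype(np.uint8),None,fx=3.75,fy=3.75,interpolation=cv2.INTER_CUBIC))
```

```text
21.37 [0.454  0.0009 0.1723] [[0.924, 0.381, -0.0], [0.381, -0.924, -0.0], [-0.0, 0.0, -1.0]] w 0.0343 f [-0.3  0.2 -0.7]
-3 lid edge 263.1 bottom 223.3
0 lid edge 254.9 bottom 216.9
3 lid edge 246.6 bottom 210.4
medium lid [317.8, 176.0] [362.4, 219.8] [273.1, 219.7] bottom [318.0, 160.4] large lid [318.0, 148.1]
([1.0, 0.2, 42.6], 'rows', np.float64(1.0))
```

View pics/w7c.png

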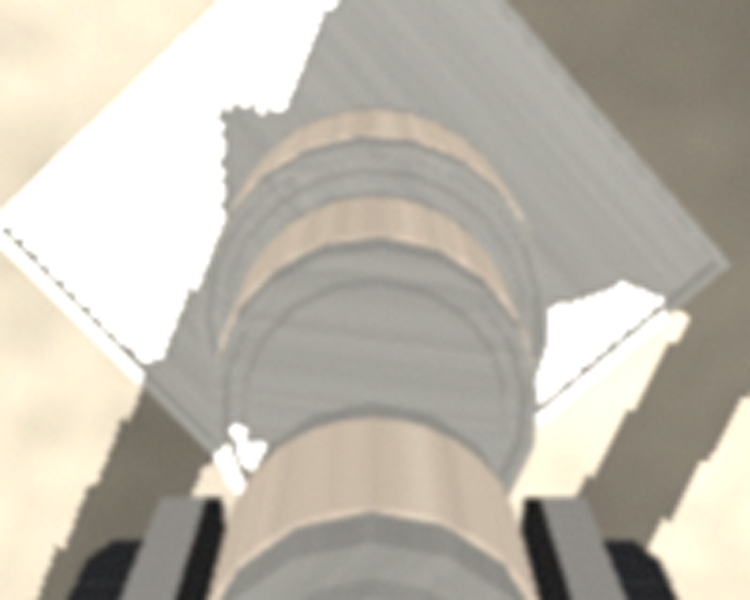

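The medium tin stands centred on the large one (lid front edge at row 176, as predicted), and the small tin hangs in line behind it. I lower it with small corrections.

{"fn": "step_arm", "kwargs": {"increments": [[-0.8,[1,1,10],[0,0,0]],[-0.8,[1,1,24],[0,0,0]],[-0.8,[1,1,35],[0,0,0]],[-0.8,[1,1,38],[0,0,0]],[-0.8,[1,1,39],[0,0,0]]]}}

```text
time: 21.83
tool_pos: [0.4541, 0.0012, 0.1316]
ee_rot: [[0.924, 0.382, -0.003], [0.382, -0.924, 0.0], [-0.003, -0.001, -1.0]]
force: [-0.4, -0.1, -1.2]
grip_width: 0.0341
grasp_force: 40.1
```

{"fn": "step_arm", "kwargs": {"increments": [[-0.8,[0,0,1],[0,0,0]],[-0.8,[0,0,1.5],[0,0,0]],[-0.8,[0,0,1.5],[0,0,0]],[-0.8,[0,0,1.5],[0,0,0]]]}}

```text
time: 22.17
tool_pos: [0.4556, 0.0013, 0.1324]
ee_rot: [[0.924, 0.383, 0.001], [0.383, -0.924, -0.0], [0.001, 0.0, -1.0]]
force: [1.1, -0.1, -0.5]
grip_width: 0.0342
grasp_force: 40.1
```

{"fn": "step_arm", "kwargs": {"increments": [[-0.8,[0,0,0.5],[0,0,0]],[-0.8,[0,0,1],[0,0,0]],[-0.8,[0,0,1],[0,0,0]],[-0.8,[0,0,1],[0,0,0]]]}}

```text
time: 22.5
tool_pos: [0.4552, 0.0013, 0.1308]
ee_rot: [[0.924, 0.383, 0.0], [0.383, -0.924, -0.0], [0.0, 0.0, -1.0]]
force: [0.2, -0.1, -1.7]
grip_width: 0.0338
grasp_force: 40.1
```

{"fn": "step_arm", "kwargs": {"increments": [[-0.8,[0,1,0],[0,0,0]],[-0.8,[0,1,0.5],[0,0,0]],[-0.8,[0,1,1],[0,0,0]],[-0.8,[0,1,1],[0,0,0]],[-0.8,[0,1,1],[0,0,0]]]}}

```text
time: 22.92
tool_pos: [0.4555, 0.0004, 0.1297]
ee_rot: [[0.924, 0.383, -0.0], [0.383, -0.924, 0.0], [-0.0, -0.0, -1.0]]
force: [-0.3, 0.2, -0.2]
grip_width: 0.0339
grasp_force: 40.1
```

{"fn": "step_arm", "kwargs": {"increments": [[-0.8,[0,0,0.5],[0,0,0]],[-0.8,[0,0,0.5],[0,0,0]],[-0.8,[0,0,0.5],[0,0,0]]]}}

```text
time: 23.17
tool_pos: [0.4557, 0.0004, 0.1296]
ee_rot: [[0.924, 0.383, 0.0], [0.383, -0.924, -0.0], [0.0, 0.0, -1.0]]
force: [-1.5, 0.9, 4.3]
grip_width: 0.0343
grasp_force: 40.5
```

{"fn": "step_arm", "kwargs": {"increments": [[0,[0,0,0],[0,0,0]],[1,[0,0,0],[0,0,0]],[1,[0,0,0],[0,0,0]],[1,[0,0,0],[0,0,0]],[1,[0,0,-4],[0,0,0]]]}}

```text
time: 23.58
tool_pos: [0.4549, 0.0005, 0.1325]
ee_rot: [[0.924, 0.383, -0.002], [0.383, -0.924, 0.0], [-0.001, -0.001, -1.0]]
force: [-0.1, -0.9, -0.3]
grip_width: 0.0851
grasp_force: 0.0
```

{"fn": "step_arm", "kwargs": {"increments": [[1,[0,0,-15],[0,0,0]],[1,[0,0,-45],[0,0,0]],[1,[0,0,-80],[0,0,0]],[1,[5,-8,-97],[0,0,0]],[1,[20,-30,-97],[0,0,0]]]}}

```text
time: 24.0
tool_pos: [0.4651, 0.034, 0.2362]
ee_rot: [[0.925, 0.38, 0.009], [0.38, -0.925, -0.002], [0.007, 0.005, -1.0]]
force: [1.4, 0.4, -0.2]
grip_width: 0.0855
grasp_force: 0.0
```

{"fn": "step_arm", "kwargs": {"increments": [[1,[22,-33,0],[0,0,0]],[1,[44,-66,0],[0,0,0]],[1,[66,-100,0],[0,0,0]],[1,[88,-133,0],[0,0,0]],[1,[110,-166,0],[0,0,0]]]}}

```text
time: 24.42
tool_pos: [0.5007, 0.2333, 0.2307]
ee_rot: [[0.924, 0.383, 0.001], [0.383, -0.924, 0.0], [0.001, 0.0, -1.0]]
force: [1.5, -0.4, -0.1]
grip_width: 0.085
grasp_force: 0.0
```

{"fn": "step_arm", "kwargs": {"increments": [[1,[22,-33,0],[0,0,0]],[1,[44,-66,0],[0,0,0]],[1,[66,-98,0],[0,0,0]],[1,[77,-116,0],[0,0,0]],[1,[80,-121,0],[0,0,0]]]}}

```text
time: 24.83
tool_pos: [0.5277, 0.3773, 0.2298]
ee_rot: [[0.923, 0.386, -0.001], [0.386, -0.923, 0.001], [-0.0, -0.001, -1.0]]
force: [1.2, -0.6, -0.3]
grip_width: 0.0854
grasp_force: 0.0
```

{"fn": "step_arm", "kwargs": {"increments": [[1,[0,0,0],[0,0,0]],[1,[0,0,0],[0,0,0]],[1,[0,0,0],[0,0,0]]]}}

```text
time: 25.08
tool_pos: [0.5284, 0.3723, 0.2304]
ee_rot: [[0.924, 0.382, -0.0], [0.382, -0.924, -0.001], [-0.0, 0.0, -1.0]]
force: [-0.4, 0.0, 0.2]
grip_width: 0.0856
grasp_force: 0.0
```

Run:
```python
from h import *
s=st();save('wrist','w8.png')
f=fit('wrist','polish_large',(.529,.374),0);print(f,mark('wrist','polish_large'));print(shift(f[0][0]+[.000]))
f=fit('wrist','round_board',(.403,.197),0);print(f,mark('wrist','round_board'))
```

```text
25.08 [0.5284 0.3723 0.2304] [[0.924, 0.382, -0.0], [0.382, -0.924, -0.001], [-0.0, 0.0, -1.0]] w 0.0856 f [-0.4  0.   0.2]
[([0.529, 0.3742], 'IoU', np.float64(0.91), 'sc', 0.97, 'ext', [319.0, 171.0, 66.0, 67.0])] [([317.7, 167.4], 0.75, [0.5268, 0.3722])]
([1.1, -1.5, 230.7], 'rows', np.float64(5.5))
[] [([407.9, 314.1], 0.81, [0.4038, 0.2052])]
```

View pics/w8.png

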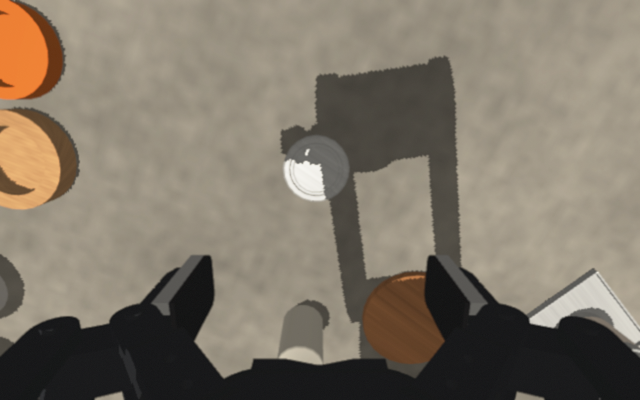

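polish_large sits below the tool at about (317,169), and the glue bottle (303,335) is well clear.

{"fn": "step_arm", "kwargs": {"increments": [[1,[0,0,25],[0,0,0]],[1,[0,-1,65],[0,0,0]],[1,[0,-1,105],[0,0,0]],[1,[0,-1,145],[0,0,0]],[1,[0,-1,180],[0,0,0]]]}}

```text
time: 25.75
tool_pos: [0.5272, 0.3737, 0.048]
ee_rot: [[0.924, 0.382, -0.001], [0.382, -0.924, -0.0], [-0.001, 0.0, -1.0]]
force: [0.2, -0.0, -1.1]
grip_width: 0.0854
grasp_force: 0.0
```

{"fn": "step_arm", "kwargs": {"increments": [[1,[0,0,15],[0,0,0]],[1,[0,0,35],[0,0,0]],[1,[0,0,46],[0,0,0]],[1,[0,0,49],[0,0,0]],[1,[0,0,49],[0,0,0]]]}}

```text
time: 26.17
tool_pos: [0.528, 0.3745, 0.0015]
ee_rot: [[0.924, 0.383, -0.0], [0.383, -0.924, -0.0], [-0.0, 0.0, -1.0]]
force: [-0.4, -0.0, 0.6]
grip_width: 0.0856
grasp_force: 0.0
```

{"fn": "step_arm", "kwargs": {"increments": [[-0.3,[0,0,0],[0,0,0]],[-0.3,[0,0,0],[0,0,0]],[-0.3,[0,0,0],[0,0,0]],[-0.3,[0,0,0],[0,0,0]],[-0.3,[0,0,0],[0,0,0]]]}}

```text
time: 26.58
tool_pos: [0.5295, 0.3755, 0.0039]
ee_rot: [[0.924, 0.383, 0.003], [0.383, -0.924, 0.002], [0.004, -0.001, -1.0]]
force: [-0.0, -0.1, 6.9]
grip_width: 0.0646
grasp_force: 44.9
```

{"fn": "step_arm", "kwargs": {"increments": [[-0.3,[0,0,-10],[0,0,0]],[-0.3,[0,0,-40],[0,0,0]],[-0.3,[0,0,-80],[0,0,0]],[-0.3,[0,0,-120],[0,0,0]],[-0.3,[0,0,-155],[0,0,0]]]}}

```text
time: 27.0
tool_pos: [0.5279, 0.3747, 0.1599]
ee_rot: [[0.924, 0.383, 0.001], [0.383, -0.924, 0.001], [0.002, -0.0, -1.0]]
force: [1.0, 0.9, -0.3]
grip_width: 0.0644
grasp_force: 44.6
```

{"fn": "step_arm", "kwargs": {"increments": [[-0.3,[-15,9,-10],[0,0,0]],[-0.3,[-42,26,-15],[0,0,0]],[-0.3,[-74,46,-15],[0,0,0]],[-0.3,[-106,66,-15],[0,0,0]],[-0.3,[-136,85,-15],[0,0,0]]]}}

```text
time: 27.42
tool_pos: [0.4335, 0.2428, 0.172]
ee_rot: [[0.924, 0.383, 0.001], [0.383, -0.924, 0.0], [0.001, 0.0, -1.0]]
force: [0.5, -1.1, 0.3]
grip_width: 0.0647
grasp_force: 44.6
```

{"fn": "step_arm", "kwargs": {"increments": [[-0.3,[-26,17,0],[0,0,0]],[-0.3,[-42,27,0],[0,0,0]],[-0.3,[-49,31,0],[0,0,0]],[-0.3,[-49,31,0],[0,0,0]],[-0.3,[-49,31,0],[0,0,0]]]}}

```text
time: 27.83
tool_pos: [0.402, 0.197, 0.1722]
ee_rot: [[0.924, 0.382, 0.002], [0.382, -0.924, 0.001], [0.002, -0.0, -1.0]]
force: [1.0, 1.0, -0.4]
grip_width: 0.0644
grasp_force: 44.6
```

{"fn": "step_arm", "kwargs": {"increments": [[-0.3,[0,0,0],[0,0,0]],[-0.3,[0,0,0],[0,0,0]],[-0.3,[0,0,0],[0,0,0]]]}}

```text
time: 28.08
tool_pos: [0.4017, 0.1972, 0.1712]
ee_rot: [[0.924, 0.383, -0.0], [0.383, -0.924, 0.0], [-0.0, -0.0, -1.0]]
force: [0.4, -0.6, -1.6]
grip_width: 0.0646
grasp_force: 44.6
```

Run:
```python
from h import *
s=st();im=save('wrist','w9.png').astype(int);R=np.array(s['ee_rot']);p=s['tool_pos'];zb=p[2]-.0039
for e in (-3,0,3):
    f=lambda h:project('wrist',p+R@np.array([.033+e/1000,0,0])+[0,0,zb+h-p[2]])[1].round(1)
    print(e,'lid edge',f(.028),'bottom',f(0))
# orange board pixels -> world at top plane, circle fit
hsv=cv2.cvtColor(im.astype(np.uint8),cv2.COLOR_RGB2HSV);M=cv2.inRange(hsv,(5,110,40),(20,255,255))
cs,_=cv2.findContours(M,cv2.RETR_EXTERNAL,cv2.CHAIN_APPROX_NONE);c=max(cs,key=cv2.contourArea)[:,0].astype(float)
w=np.array([at_z('wrist',q,.012)[:2] for q in c])
h=cv2.convexHull((w*1000).astype(np.float32))[:,0]/1000
A=np.c_[2*h,np.ones(len(h))];
k=np.ones(len(h),bool)
for _ in range(5):
    x=np.linalg.lstsq(A[k],(h[k]**2).sum(1),rcond=None)[0];r=np.sqrt(x[2]+x[:2]@x[:2]);res=np.abs(np.linalg.norm(h-x[:2],axis=1)-r);k=res<.002
print('board',x[:2],'r',r,k.sum(),len(k));print(mark('wrist','round_board'))
v=im.astype(np.uint8)[:,:,::-1].copy()
for rr in [x[:2]]:
    for a in np.linspace(0,6.28,80): cv2.circle(v,tuple(int(t) for t in project('wrist',[rr[0]+.06*np.cos(a),rr[1]+.06*np.sin(a),.012])),1,(255,0,0),-1)
cv2.imwrite('pics/w9v.png',v)
```

```text
28.08 [0.4017 0.1972 0.1712] [[0.924, 0.383, -0.0], [0.383, -0.924, 0.0], [-0.0, -0.0, -1.0]] w 0.0646 f [ 0.4 -0.6 -1.6]
-3 lid edge 212.4 bottom 192.0
0 lid edge 204.1 bottom 185.1
3 lid edge 195.6 bottom 178.1
board [0.40317962 0.1993715 ] r 0.058747514969654864 36 36
[([315.3, 174.9], 0.79, [0.4028, 0.2002])]
```

View pics/w9v.png

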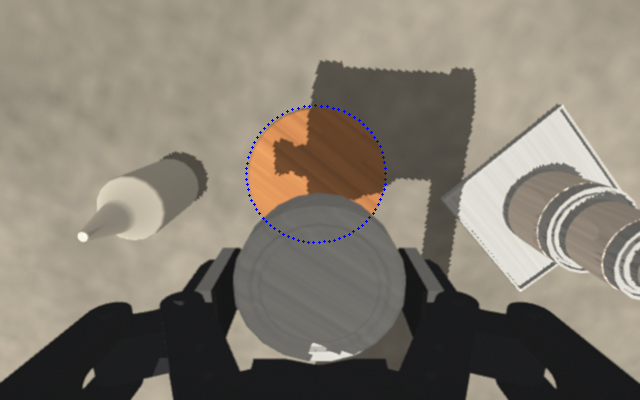

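The fitted circle sits on the board edge all round, so the board is at (0.4032, 0.1994). The held tin's front edge is near row 193, which I check by profile.

Run:
```python
from h import *
im=cv2.imread('pics/w9.png').astype(int)
print([(r,im[r,317:324].mean(0).round().astype(int).tolist()[::2]) for r in range(186,234,2)])
print([(c,im[290:296,c].mean(0).round().astype(int).tolist()[::2]) for c in list(range(228,244,2))+list(range(398,414,2))])
s=st();R=np.array(s['ee_rot'])
for e in (-2,-3): print(e,shift([.4032-e/1000*R[0,0],.1994-e/1000*R[1,0],.0159]))
```

```text
[(186, [43, 104]), (188, [44, 106]), (190, [44, 107]), (192, [60, 104]), (194, [89, 95]), (196, [94, 99]), (198, [93, 98]), (200, [93, 98]), (202, [93, 99]), (204, [94, 99]), (206, [101, 107]), (208, [102, 108]), (210, [102, 108]), (212, [103, 109]), (214, [104, 111]), (216, [105, 112]), (218, [106, 112]), (220, [106, 112]), (222, [105, 110]), (224, [98, 104]), (226, [103, 109]), (228, [106, 112]), (230, [105, 111]), (232, [103, 110])]
[(228, [22, 22]), (230, [23, 22]), (232, [24, 24]), (234, [76, 80]), (236, [101, 107]), (238, [103, 109]), (240, [104, 110]), (242, [105, 111]), (398, [110, 117]), (400, [110, 116]), (402, [106, 112]), (404, [79, 83]), (406, [24, 24]), (408, [22, 22]), (410, [23, 23]), (412, [23, 23])]
28.18 [0.4015 0.197  0.1711] [[0.924, 0.383, -0.001], [0.383, -0.924, -0.0], [-0.001, -0.0, -1.0]] w 0.0648 f [-0.3 -0.5  0.2]
-2 ([4.6, -1.5, 155.2], 'rows', np.float64(3.7))
-3 ([5.6, -1.5, 155.2], 'rows', np.float64(3.7))
```

{"fn": "step_arm", "kwargs": {"increments": [[-0.3,[2,-1,20],[0,0,0]],[-0.3,[4,-1.5,55],[0,0,0]],[-0.3,[4,-1.5,90],[0,0,0]],[-0.3,[4,-1.5,120],[0,0,0]],[-0.3,[4,-1.5,135],[0,0,0]]]}}

```text
time: 28.6
tool_pos: [0.4018, 0.1988, 0.0321]
ee_rot: [[0.924, 0.383, -0.005], [0.383, -0.924, -0.002], [-0.006, -0.0, -1.0]]
force: [-0.4, -0.3, -2.0]
grip_width: 0.0647
grasp_force: 44.6
```

{"fn": "step_arm", "kwargs": {"increments": [[-0.3,[0,0,8],[0,0,0]],[-0.3,[0,0,14],[0,0,0]],[-0.3,[0,0,15],[0,0,0]],[-0.3,[0,0,15],[0,0,0]],[-0.3,[0,0,15],[0,0,0]]]}}

```text
time: 29.02
tool_pos: [0.4057, 0.2, 0.0227]
ee_rot: [[0.924, 0.383, 0.002], [0.383, -0.924, 0.001], [0.002, 0.0, -1.0]]
force: [0.2, -0.2, -0.3]
grip_width: 0.0648
grasp_force: 44.6
```

{"fn": "step_arm", "kwargs": {"increments": [[-0.3,[0,0,1],[0,0,0]],[-0.3,[0,0,2],[0,0,0]],[-0.3,[0,0,2],[0,0,0]],[-0.3,[0,0,2],[0,0,0]]]}}

```text
time: 29.35
tool_pos: [0.4046, 0.1996, 0.0196]
ee_rot: [[0.924, 0.383, 0.0], [0.383, -0.924, 0.0], [0.0, 0.0, -1.0]]
force: [-0.3, 0.7, -1.1]
grip_width: 0.0645
grasp_force: 44.6
```

{"fn": "step_arm", "kwargs": {"increments": [[-0.3,[0,0,1],[0,0,0]],[-0.3,[0,0,2],[0,0,0]],[-0.3,[0,0,2.5],[0,0,0]],[-0.3,[0,0,2.5],[0,0,0]],[-0.3,[0,0,2.5],[0,0,0]]]}}

```text
time: 29.77
tool_pos: [0.4044, 0.1995, 0.0167]
ee_rot: [[0.924, 0.383, -0.0], [0.383, -0.924, -0.0], [-0.0, -0.0, -1.0]]
force: [-0.2, -1.2, -1.2]
grip_width: 0.0644
grasp_force: 44.6
```

{"fn": "step_arm", "kwargs": {"increments": [[-0.3,[0,0,1],[0,0,0]],[-0.3,[0,0,1.2],[0,0,0]],[-0.3,[0,0,1.2],[0,0,0]],[-0.3,[0,0,1.2],[0,0,0]]]}}

```text
time: 30.1
tool_pos: [0.4046, 0.1996, 0.0159]
ee_rot: [[0.924, 0.383, 0.0], [0.383, -0.924, 0.0], [0.0, -0.0, -1.0]]
force: [-2.2, -0.2, 4.9]
grip_width: 0.0647
grasp_force: 45.2
```

Contact came at exactly the expected height, so the tin is level. I release, rise and check it on the board.

{"fn": "step_arm", "kwargs": {"increments": [[0.7,[0,0,0],[0,0,0]],[1,[0,0,0],[0,0,0]],[1,[0,0,0],[0,0,0]],[1,[0,0,0],[0,0,0]],[1,[0,0,-3],[0,0,0]]]}}

```text
time: 30.52
tool_pos: [0.4039, 0.1993, 0.018]
ee_rot: [[0.924, 0.383, -0.001], [0.383, -0.924, -0.0], [-0.001, -0.0, -1.0]]
force: [0.9, 0.1, 0.5]
grip_width: 0.0853
grasp_force: 0.0
```

{"fn": "step_arm", "kwargs": {"increments": [[1,[0,0,-15],[0,0,0]],[1,[0,0,-50],[0,0,0]],[1,[0,0,-90],[0,0,0]],[1,[0,0,-130],[0,0,0]],[1,[0,0,-170],[0,0,0]]]}}

```text
time: 30.93
tool_pos: [0.4039, 0.1993, 0.1905]
ee_rot: [[0.924, 0.383, -0.0], [0.383, -0.924, -0.0], [-0.0, -0.0, -1.0]]
force: [1.2, 0.1, 1.0]
grip_width: 0.0855
grasp_force: 0.0
```

{"fn": "step_arm", "kwargs": {"increments": [[1,[0,0,-30],[0,0,0]],[1,[0,0,-40],[0,0,0]],[1,[0,0,-40],[0,0,0]],[1,[0,0,-40],[0,0,0]],[1,[0,0,-40],[0,0,0]]]}}

```text
time: 31.35
tool_pos: [0.4035, 0.1992, 0.2265]
ee_rot: [[0.924, 0.383, -0.003], [0.383, -0.924, -0.001], [-0.003, -0.0, -1.0]]
force: [0.6, 0.4, 0.1]
grip_width: 0.0852
grasp_force: 0.0
```

Run:
```python
from h import *
s=st();im=save('wrist','w10.png')
print(fit('wrist','polish_large',(.4032,.1994),.012),mark('wrist','polish_large',.012))
hsv=cv2.cvtColor(im,cv2.COLOR_RGB2HSV);M=cv2.inRange(hsv,(5,110,40),(20,255,255))
cs,_=cv2.findContours(M,cv2.RETR_EXTERNAL,cv2.CHAIN_APPROX_NONE);c=max(cs,key=cv2.contourArea)[:,0].astype(float)
h=cv2.convexHull(np.array([1000*at_z('wrist',q,.012)[:2] for q in c],np.float32))
print('board',cv2.minEnclosingCircle(h),h[:,0].mean(0))
a=[.6245,-.159,s['tool_pos'][2]];print(shift(a))
```

```text
31.35 [0.4035 0.1992 0.2265] [[0.924, 0.383, -0.003], [0.383, -0.924, -0.001], [-0.003, -0.0, -1.0]] w 0.0852 f [0.6 0.4 0.1]
[([0.4039, 0.198], 'IoU', np.float64(0.89), 'sc', 0.85, 'ext', [320.0, 174.0, 69.0, 67.0])] [([318.6, 172.4], 0.73, [0.3993, 0.1969])]
board ((403.031982421875, 199.34255981445312), 59.09975814819336) [400.3904  200.08937]
([67.2, 415.5, -0.4], 'rows', np.float64(10.1))
```

{"fn": "step_arm", "kwargs": {"increments": [[1,[4,25,0],[0,0,0]],[1,[10,63,0],[0,0,0]],[1,[16,102,0],[0,0,0]],[1,[22,141,0],[0,0,0]],[1,[29,180,0],[0,0,0]]]}}

```text
time: 31.92
tool_pos: [0.5001, 0.0427, 0.2273]
ee_rot: [[0.924, 0.383, -0.002], [0.383, -0.924, 0.0], [-0.002, -0.001, -1.0]]
force: [0.5, 1.2, 0.3]
grip_width: 0.0853
grasp_force: 0.0
```

{"fn": "step_arm", "kwargs": {"increments": [[1,[6,39,0],[0,0,0]],[1,[12,78,0],[0,0,0]],[1,[18,117,0],[0,0,0]],[1,[24,156,0],[0,0,0]],[1,[31,194,0],[0,0,0]]]}}

```text
time: 32.33
tool_pos: [0.6031, -0.125, 0.2268]
ee_rot: [[0.924, 0.382, -0.002], [0.382, -0.924, 0.001], [-0.002, -0.001, -1.0]]
force: [-0.0, 0.0, 0.9]
grip_width: 0.0855
grasp_force: 0.0
```

{"fn": "step_arm", "kwargs": {"increments": [[1,[5,28,0],[0,0,0]],[1,[7,40,0],[0,0,0]],[1,[7,41,0],[0,0,0]],[1,[7,41,0],[0,0,0]],[1,[7,41,0],[0,0,0]]]}}

```text
time: 32.75
tool_pos: [0.6245, -0.1573, 0.2275]
ee_rot: [[0.924, 0.383, -0.002], [0.383, -0.924, 0.001], [-0.001, -0.002, -1.0]]
force: [-0.4, 0.9, -0.6]
grip_width: 0.0852
grasp_force: 0.0
```

Run:
```python
from h import *
s=st();im=save('wrist','w11.png')
f=fit('wrist','polish_small',(.6245,-.159),0);print(f,mark('wrist','polish_small'));print(shift(f[0][0]+[.002]))
```

```text
32.75 [ 0.6245 -0.1573  0.2275] [[0.924, 0.383, -0.002], [0.383, -0.924, 0.001], [-0.001, -0.002, -1.0]] w 0.0852 f [-0.4  0.9 -0.6]
[([0.6269, -0.1563], 'IoU', np.float64(0.88), 'sc', 0.87, 'ext', [318.0, 165.0, 48.0, 46.0])] []
([2.1, 0.2, 226.6], 'rows', np.float64(5.4))
```

{"fn": "step_arm", "kwargs": {"increments": [[1,[1,0,25],[0,0,0]],[1,[2,0,65],[0,0,0]],[1,[2,0,105],[0,0,0]],[1,[2,0,145],[0,0,0]],[1,[2,0,178],[0,0,0]]]}}

```text
time: 33.32
tool_pos: [0.6258, -0.1561, 0.048]
ee_rot: [[0.923, 0.384, -0.001], [0.384, -0.923, 0.001], [-0.001, -0.001, -1.0]]
force: [-0.3, -0.3, -0.1]
grip_width: 0.0857
grasp_force: 0.0
```

{"fn": "step_arm", "kwargs": {"increments": [[1,[0,0,15],[0,0,0]],[1,[0,0,35],[0,0,0]],[1,[0,0,45],[0,0,0]],[1,[0,0,47],[0,0,0]],[1,[0,0,47],[0,0,0]]]}}

```text
time: 33.73
tool_pos: [0.6273, -0.1572, 0.0042]
ee_rot: [[0.924, 0.383, 0.0], [0.383, -0.924, -0.0], [0.0, 0.0, -1.0]]
force: [0.6, 0.1, 0.5]
grip_width: 0.0853
grasp_force: 0.0
```

{"fn": "step_arm", "kwargs": {"increments": [[-0.6,[0,0,0],[0,0,0]],[-0.6,[0,0,0],[0,0,0]],[-0.6,[0,0,0],[0,0,0]],[-0.6,[0,0,0],[0,0,0]],[-0.6,[0,0,0],[0,0,0]]]}}

```text
time: 34.15
tool_pos: [0.6283, -0.1578, 0.0054]
ee_rot: [[0.924, 0.383, 0.002], [0.383, -0.924, -0.001], [0.002, 0.002, -1.0]]
force: [-0.6, 0.6, 5.8]
grip_width: 0.0433
grasp_force: 40.4
```

{"fn": "step_arm", "kwargs": {"increments": [[-0.6,[0,0,0],[0,0,0]],[-0.6,[0,0,0],[0,0,0]]]}}

```text
time: 34.32
tool_pos: [0.6282, -0.1578, 0.0055]
ee_rot: [[0.924, 0.383, 0.002], [0.383, -0.924, -0.001], [0.002, 0.002, -1.0]]
force: [-0.9, 0.8, 6.7]
grip_width: 0.0434
grasp_force: 40.4
```

{"fn": "step_arm", "kwargs": {"increments": [[-0.6,[0,0,-10],[0,0,0]],[-0.6,[0,0,-45],[0,0,0]],[-0.6,[0,0,-85],[0,0,0]],[-0.6,[0,0,-125],[0,0,0]],[-0.6,[0,0,-165],[0,0,0]]]}}

```text
time: 34.73
tool_pos: [0.6265, -0.1573, 0.1709]
ee_rot: [[0.924, 0.383, -0.0], [0.383, -0.924, 0.0], [-0.0, -0.0, -1.0]]
force: [1.1, -0.1, -0.6]
grip_width: 0.0435
grasp_force: 41.0
```

{"fn": "step_arm", "kwargs": {"increments": [[-0.6,[0,0,-35],[0,0,0]],[-0.6,[-2,-12,-58],[0,0,0]],[-0.6,[-7,-42,-60],[0,0,0]],[-0.6,[-13,-80,-60],[0,0,0]],[-0.6,[-20,-118,-60],[0,0,0]]]}}

```text
time: 35.15
tool_pos: [0.563, -0.0557, 0.2302]
ee_rot: [[0.924, 0.381, 0.002], [0.381, -0.924, -0.0], [0.002, 0.001, -1.0]]
force: [0.1, 0.2, -0.5]
grip_width: 0.0433
grasp_force: 41.1
```

{"fn": "step_arm", "kwargs": {"increments": [[-0.6,[-6,-38,0],[0,0,0]],[-0.6,[-12,-76,0],[0,0,0]],[-0.6,[-18,-114,0],[0,0,0]],[-0.6,[-25,-152,0],[0,0,0]],[-0.6,[-31,-188,0],[0,0,0]]]}}

```text
time: 35.57
tool_pos: [0.4613, 0.1071, 0.2294]
ee_rot: [[0.924, 0.383, 0.001], [0.383, -0.924, 0.0], [0.001, 0.0, -1.0]]
force: [-0.2, 0.3, -0.2]
grip_width: 0.0431
grasp_force: 41.1
```

{"fn": "step_arm", "kwargs": {"increments": [[-0.6,[-6,-34,0],[0,0,0]],[-0.6,[-12,-68,0],[0,0,0]],[-0.6,[-17,-95,10],[0,0,0]],[-0.6,[-19,-107,35],[0,0,0]],[-0.6,[-19,-109,65],[0,0,0]]]}}

```text
time: 35.98
tool_pos: [0.4038, 0.2019, 0.166]
ee_rot: [[0.923, 0.385, 0.005], [0.385, -0.923, 0.003], [0.006, -0.0, -1.0]]
force: [1.0, -0.3, -1.1]
grip_width: 0.0438
grasp_force: 41.1
```

{"fn": "step_arm", "kwargs": {"increments": [[-0.6,[0,0,25],[0,0,0]],[-0.6,[0,0,55],[0,0,0]],[-0.6,[0,0,75],[0,0,0]],[-0.6,[0,0,80],[0,0,0]],[-0.6,[0,0,80],[0,0,0]]]}}

```text
time: 36.4
tool_pos: [0.4022, 0.1986, 0.0825]
ee_rot: [[0.924, 0.383, -0.003], [0.383, -0.924, -0.001], [-0.003, -0.0, -1.0]]
force: [-0.5, -0.1, -0.8]
grip_width: 0.0433
grasp_force: 41.1
```

{"fn": "step_arm", "kwargs": {"increments": [[-0.6,[0,0,0],[0,0,0]],[-0.6,[0,0,0],[0,0,0]],[-0.6,[0,0,0],[0,0,0]]]}}

```text
time: 36.65
tool_pos: [0.405, 0.1996, 0.0856]
ee_rot: [[0.924, 0.383, 0.003], [0.383, -0.924, 0.001], [0.003, 0.0, -1.0]]
force: [-0.5, -0.5, -0.9]
grip_width: 0.0437
grasp_force: 41.1
```

Run:
```python
from h import *
s=st();im=save('wrist','w12.png').astype(int);R=np.array(s['ee_rot']);p=s['tool_pos'];zb=p[2]-.0055
for e in (-3,0,3):
    f=lambda h,r:project('wrist',p+R@np.array([r+e/1000,0,0])+[0,0,zb+h-p[2]])[1].round(1)
    print(e,'lid edge',f(.024,.0225),f(.024,.0213),'bottom',f(0,.0225),f(0,.0213))
c=np.array([.4037,.1988]);q=lambda r,a,z:project('wrist',[*(c+r*R[:2,a]),z]).round(1).tolist()
print('large lid',q(.033,0,.040),q(.033,1,.040),q(-.033,1,.040),'bottom',q(.033,0,.012))
print(shift([.4043,.199,.0455]))
C=im[110:290,220:420].astype(np.uint8)[:,:,::-1];cv2.imwrite('pics/w12c.png',cv2.resize(np.clip(C*1.4,0,255).astype(np.uint8),None,fx=3,fy=3,interpolation=cv2.INTER_CUBIC))
```

```text
36.65 [0.405  0.1996 0.0856] [[0.924, 0.383, 0.003], [0.383, -0.924, 0.001], [0.003, 0.0, -1.0]] w 0.0437 f [-0.5 -0.5 -0.9]
-3 lid edge 234.8 237.9 bottom 214.6 217.3
0 lid edge 227.1 230.2 bottom 208.0 210.7
3 lid edge 219.4 222.5 bottom 201.3 204.0
large lid [317.7, 169.8] [376.9, 228.2] [258.6, 228.1] bottom [317.9, 161.2]
([-0.8, 0.3, 39.9], 'rows', np.float64(1.0))
```

View pics/w12c.png

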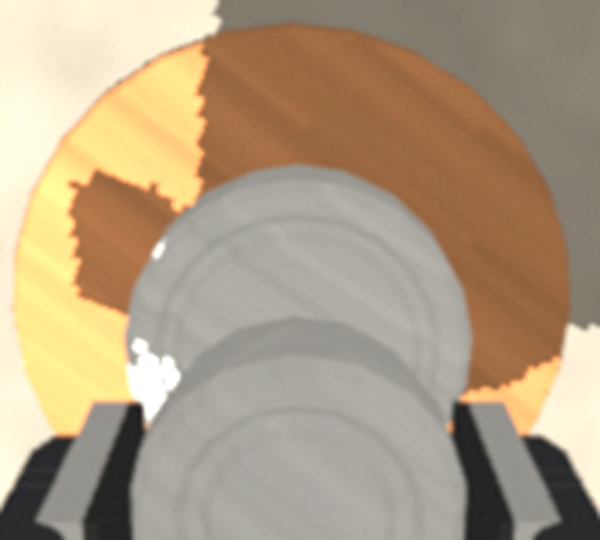

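The held small tin and the large tin below both centre on column 320, so they are in line. The large tin also sits well inside the board. I lower the small tin.

{"fn": "step_arm", "kwargs": {"increments": [[-0.6,[0,0,10],[0,0,0]],[-0.6,[0,0,24],[0,0,0]],[-0.6,[0,0,32],[0,0,0]],[-0.6,[0,0,35],[0,0,0]],[-0.6,[0,0,35],[0,0,0]]]}}

```text
time: 37.12
tool_pos: [0.4026, 0.1987, 0.0474]
ee_rot: [[0.924, 0.383, -0.002], [0.383, -0.924, -0.001], [-0.002, -0.0, -1.0]]
force: [-0.0, -0.2, -0.7]
grip_width: 0.0435
grasp_force: 41.1
```

{"fn": "step_arm", "kwargs": {"increments": [[-0.6,[0,0,1],[0,0,0]],[-0.6,[0,0,1],[0,0,0]],[-0.6,[0,0,1],[0,0,0]],[-0.6,[0,0,1],[0,0,0]]]}}

```text
time: 37.45
tool_pos: [0.404, 0.1993, 0.0481]
ee_rot: [[0.924, 0.383, 0.001], [0.383, -0.924, 0.0], [0.001, 0.0, -1.0]]
force: [0.1, 0.1, -1.1]
grip_width: 0.0437
grasp_force: 41.1
```

{"fn": "step_arm", "kwargs": {"increments": [[-0.6,[0,0.3,0.5],[0,0,0]],[-0.6,[0,0.3,1.5],[0,0,0]],[-0.6,[0,0.3,2],[0,0,0]],[-0.6,[0,0.3,2],[0,0,0]],[-0.6,[0,0.3,2],[0,0,0]]]}}

```text
time: 37.87
tool_pos: [0.4036, 0.1988, 0.0455]
ee_rot: [[0.924, 0.383, -0.0], [0.383, -0.924, -0.0], [-0.0, 0.0, -1.0]]
force: [0.9, -1.0, 0.1]
grip_width: 0.0438
grasp_force: 41.1
```

{"fn": "step_arm", "kwargs": {"increments": [[-0.6,[0,0,0.5],[0,0,0]],[-0.6,[0,0,0.8],[0,0,0]],[-0.6,[0,0,0.8],[0,0,0]]]}}

```text
time: 38.12
tool_pos: [0.4038, 0.1989, 0.0454]
ee_rot: [[0.924, 0.383, 0.0], [0.383, -0.924, -0.0], [-0.0, 0.0, -1.0]]
force: [-3.4, -0.7, 6.8]
grip_width: 0.0438
grasp_force: 41.9
```

Contact came at the expected height. I release and retreat straight up for a last look.

{"fn": "step_arm", "kwargs": {"increments": [[0.2,[0,0,0],[0,0,0]],[1,[0,0,0],[0,0,0]],[1,[0,0,0],[0,0,0]],[1,[0,0,0],[0,0,0]],[1,[0,0,-3],[0,0,0]]]}}

```text
time: 38.53
tool_pos: [0.4031, 0.1987, 0.0473]
ee_rot: [[0.924, 0.383, -0.001], [0.383, -0.924, -0.0], [-0.001, -0.0, -1.0]]
force: [-0.2, 0.8, 0.0]
grip_width: 0.0849
grasp_force: 0.0
```

{"fn": "step_arm", "kwargs": {"increments": [[1,[0,0,-15],[0,0,0]],[1,[0,0,-50],[0,0,0]],[1,[0,0,-90],[0,0,0]],[1,[0,0,-130],[0,0,0]],[1,[0,0,-165],[0,0,0]]]}}

```text
time: 38.95
tool_pos: [0.4036, 0.1989, 0.2156]
ee_rot: [[0.924, 0.383, 0.001], [0.383, -0.924, 0.0], [0.001, 0.0, -1.0]]
force: [0.8, -0.2, 0.7]
grip_width: 0.0852
grasp_force: 0.0
```

{"fn": "step_arm", "kwargs": {"increments": [[1,[0,0,-15],[0,0,0]],[1,[0,0,-15],[0,0,0]],[1,[0,0,-15],[0,0,0]],[1,[0,0,-15],[0,0,0]]]}}

```text
time: 39.28
tool_pos: [0.4031, 0.1987, 0.2266]
ee_rot: [[0.924, 0.383, -0.001], [0.383, -0.924, -0.001], [-0.002, -0.0, -1.0]]
force: [-0.8, 0.3, 0.7]
grip_width: 0.0854
grasp_force: 0.0
```

Run:
```python
from h import *
s=st();a=save('wrist','w13.png');
print(fit('wrist','polish_small',(.4037,.1988),.040)[:1])
b=save('scene','s13.png')
for n in ['brush_pot','spray_can','glue_bottle']: print(n,mark('scene',n)[:1])
C=np.hstack([a[60:360,140:640],cv2.resize(b[110:270,220:380],(300,300),interpolation=cv2.INTER_CUBIC)]);cv2.imwrite('pics/f.png',C[:,:,::-1])
```

```text
39.28 [0.4031 0.1987 0.2266] [[0.924, 0.383, -0.001], [0.383, -0.924, -0.001], [-0.002, -0.0, -1.0]] w 0.0854 f [-0.8  0.3  0.7]
[([0.4029, 0.1972], 'IoU', np.float64(0.89), 'sc', 0.67, 'ext', [319.0, 177.0, 49.0, 52.0])]
brush_pot [([352.6, 253.6], 0.82, [0.7061, -0.0038])]
spray_can [([172.5, 237.1], 0.83, [0.3581, -0.3264])]
glue_bottle [([347.2, 140.7], 0.82, [0.3425, 0.3145])]
```

View pics/f.png

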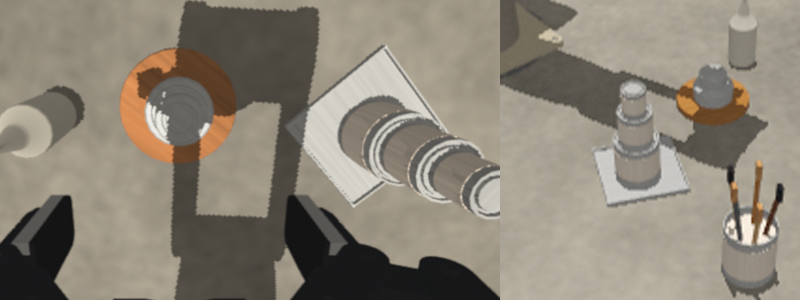

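Both stacks stand upright and centred: three paint tins on the tray, (635,135) in the right-hand crop, and two polish tins on the board, (178,108) in the left-hand crop. The bystanders stand where they were, so I hand the job in.

```bash
python3 -c "
from bench import arm
print(arm.close_job())"
```

```text
the job is handed in; nothing more can be done
None
```

Job handed in at about 39 s: the three paint tins are stacked in the middle of the tray and the two polish tins in the middle of the board, upright and centred to about 2 mm, and the brush pot, spray can and glue bottle were not touched.

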